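Grease the trimming slide

ROBOT

A 6-joint arm with a two-finger parallel gripper is mounted at the origin on the work surface. World frame = base frame: x ahead of the robot, y to its left, z up, the work surface at z = 0. Lengths are in m, angles in rad, forces in N, time in s.
With the tool pointing down it reaches from about 0.425 to 0.925 m from the base axis. Payload 12.5 kg.
Tool frame: the origin (TCP) lies at the very end of the fingers, on their centre line; the grasp point (between the pads) lies 19 mm behind it; z points along the fingers, y is the direction in which the jaws open and shut (so a half turn about z gives the same grasp; the last joint's range is limited). The gripper opens to 85 mm and grips with 20 to 120 N. Pads are 22 mm wide; open, the fingers measure 114 mm over their backs; the gripper's body (76 mm by 85 mm) begins 54 mm behind the grasp point. The pads swing forward as they close: fully open they stand 13 mm farther back than shut.
Start: joints at [1.177, 0.491, 1.559, -0, 1.092, -0.106], TCP at [0.177, 0.599, 0.231] pointing down, gripper open.
Joint ranges: [-3.1, 3.1], [-0.84, 2.19], [0.05, 2.79], [-1.13, 4.28], [0.06, 2.93], [-2.69, 2.69]. Speed limits (rad/s): [2.22, 2.22, 2.79, 3.14, 3.14, 3.14].

INTERFACE

Orientations are given as a unit quaternion [x, y, z, w].
In Python, from workcell import * gives the robot as it stands. The module is installed in compiled form; this text tells all that it offers.
- The arm moves only by the shell command python3 -m inch 'ROWS' [FORCE]. ROWS is a JSON object of lists of equal length, an entry for each row: "rotation": the turn, a rotation vector about the world's x, y, z in degrees, a list of three; "xyz": the shift along the world's x, y, z in cm, a list of three; "fingers": the finger opening in cm, from 0 to 8.54. In form: {"rotation": [[ax, ay, az], ...], "xyz": [[x, y, z], ...], "fingers": [fingers, ...]}. A call has exactly 10 rows; each row shifts and turns the commanded pose from where the row before left it; what a row does not reach is not made up. A row lasts 1/10 s, in which the tool goes at most 50 mm and 8.59 degrees, less where a joint would pass 70% of its speed; a pose out of reach is approached as far as the arm can. A call is refused whole if a number of a shift passes 5 or a number of a turn 8.59, either way. A call with a gripper value outside its range is refused whole. The fingers move at their own pace and stop on an object; FORCE is the grip in N (left out, the last holds). Time passes only in rows, so rows that do not move let the fingers close, or fill a call up. It gives the time, the measured TCP pose, the force and the opening at its end, in the units of the state.
- observe(): the state, without advancing time (a new reading comes with each control period).
- get_image(name): name is "scene" or "side" or "wrist"; returns the picture (420x560x3 uint8, red, green, blue); there is no depth.
- camera_params(name): a dict with "camera_matrix" (3x3 intrinsics, pixels), "T" (4x4, takes a point from camera to world coordinates). Camera axes: x right, y up, looking along -z (the intrinsics and any distortion apply to the point x, -y, -z); pixel columns grow to the right and rows downward; lengths in m; the calibration is good to about 2 mm. The wrist camera is an equidistant fisheye: a pixel r from the principal point sees the ray r / f radians off the axis. A picture is of the moment at which its call begins: read the wrist's pose just before it. camera_params takes no time and is no camera call; for the wrist camera it gives the pose at the moment of the call.
- finish_job(): hands the job in, once; it reports no verdict.
Trained networks look in the newest picture that a camera, given by its name, has taken for a name from the list of things; names that differ only in an ending like _2 or _b are one class to them, and where a whole thing is asked for, a point or a joint stands for the part that bears it (a point fixed in the world has none). Each returns a list of dicts, best first, with "p" (0 to 1); they miss things now and then, are a little off and sometimes report something else, mostly with a low value. They report only what shows in the picture. A call takes as long as a camera call. They do not tell look-alikes from the thing itself.
- outline_of(camera, thing): "pixels" (420x560 bool, what is visible of it) and "xy" ([column, row] in pixels, amid what is visible of it).
The state is a dict: "clock": time; "joint_pos": joint angles; "qd": joint speeds; "joint_efforts": joint torques, N m; "eef_pos": TCP position; "ee_rot": TCP orientation; "contact_force": force on the tool from outside, world axes, zero at the start; "moment": the same for the moment, N m; "width": finger opening in m.
Only numpy, scipy, OpenCV 4.12 (cv2) and the standard library are available. Lean on these libraries where they do the work, as an engineer would, in place of code of your own. Each camera call takes 0.05 s, during which the arm holds its last target.

TASK

Slide the carriage by its black knob until the round mark on its top sits right under the tip of the fixed pointer, and leave it there. Then take the grease gun out of its wooden ring stand and press its coupler nose squarely down onto the tilted nipple on the carriage until it snaps fully home, and finish while still gripping the gun and holding it pressed home against the nipple's spring. Leave the lidded glaze jar alone.

Things in the scene. Friction and masses are not known exactly. Their poses are not given: they have to be found in the camera images.
- slide: trimming slide, fixed to the bench: a grey base plate 170 (x) by 360 (y) by 16 mm with two steel rails along its own y. Origin: centre of its underside, on the bench. Its carriage is an aluminium block 120 (x) by 180 (y) mm whose flat top lies 75 mm above the bench.
- carriage (a joint): travel of the carriage along the slide's own +y, 0 to 0.15 m; 0 is the -y end. It stays where it is left; stiff, about 5 N moves it.
- knob (a point): gripping point of the carriage's upright black knob, on its axis: diameter 25 mm, standing 42 mm above the carriage top; the point lies 26 mm above that top (101 mm above the bench). The knob stands at the -y end of the carriage, 115 mm (along the slide's y) from the mark. Same axes as the slide.
- mark (a point): centre of the round dark mark, 16 mm across, flat on the carriage top, in the +y half (four smaller screw heads, 7 mm, sit at the corners). Same axes as the slide.
- pointer_tip (a point): tip of the fixed steel needle pointer, which hangs 8 mm above the carriage top from an arm (its underside 128 mm above the bench, 14 mm wide) that reaches over from a post behind the slide (at its +x side). The pointer does not move. It always lies on the +y side of the mark at the start.
- nipple (a point): tilted grease nipple on the carriage edge nearest the robot, moving with it. z: its axis, outward, leaning 25 degrees from vertical towards the slide's -x (the robot); y: the slide's y. Origin on the axis at the shoulder, top of the 25 mm collar: seat of the coupler mouth. Above it: steel stem, diameter 13, 17 mm high, and a sprung brass pin, diameter 8, its end 30 mm above the origin.
- pin (a joint): how far the brass pin is pushed into the nipple, m: 0 free, 0.010 with the coupler fully home (mouth on the shoulder). It resists until about 14 N, then gives way with a snap: the push needed falls to about 8 N fully home; the spring pushes the coupler off again if it is let go.
- gun_grip (a point): centre of the barrel of the grease gun, a loose 0.3 kg upright tool 112 mm long. Barrel: aluminium, diameter 34, from 42 to 105 mm above the mouth; this point is on the axis, 75 mm above the mouth. z: along the axis, away from the mouth. It starts mouth down on the bench in a fixed wooden ring, 72 mm across, 22 high, hole 40 mm. 
- gun_mouth (a point): centre of the open mouth of the coupler at the gun's lower end: steel nose diameter 32 mm, 30 mm long, with a bore of 18 mm diameter, 20 mm deep. The bore's floor pushes the pin. Same axes as gun_grip.
- jar: lidded pale glaze jar, 64 mm across, 85 mm high, standing upright on the bench on the other side of the slide from the gun; to be left alone. Origin: centre of its underside.
Things that resemble listed ones, but are neither listed nor needed, are in the scene too. Of the things that look like the part that bears gun_grip, the smallest one is meant. Leave any purple look-alike of the part that bears pointer_tip alone.

How it is judged:
On the way, in this order (a step that is already met when the one before it is completed fails the run):
1. the carriage's mark is under the pointer and the carriage is at rest (horizontal distance between mark and pointer_tip below 0.006 m and velocity of joint carriage between -0.01 and 0.01 m/s), for 0.2 s.
2. the gripped coupler is snapped home on the nipple, squarely (value of joint pin above 0.008 m and angle between the z axis of gun_grip and the z axis of nipple, either way round below 0.14 rad and z of gun_mouth in the frame of nipple below 0.004 m and x of gun_mouth in the frame of nipple between -0.004 and 0.004 m and y of gun_mouth in the frame of nipple between -0.004 and 0.004 m and contact force between each of slide, the fingers and gun above 2 N), for 0.2 s.
At the end, for the whole second after the job is handed in: Gun gripped (over 2 N) and held still, its coupler pressing the nipple (over 2 N): pin in more than 8 mm, mouth within 4 mm of the shoulder and in x and y of the axis, axes within 8 degrees; mark within 7 mm (horizontally) of the pointer tip (all of step 2 and horizontal distance between mark and pointer_tip below 0.007 m and linear speed of gun below 0.03 m/s); the arm keeps its last pose, push and grip.
It fails at once if the glaze jar is moved more than 20 mm or tipped (distance of jar from where it was at the start of the episode above 0.02 m or angle between jar's own z axis and vertical above 0.3 rad).
It also fails if it takes over 54 s, if anything falls off the work surface, if the arm or the gripper's body presses on something with over 40 N, if the wrist force passes 120 N, or if a joint passes its speed limit or range.

## Working session

There is one attempt and no reset: what is moved stays moved. The work goes in short steps, Python scripts to look and compute and a shell command to move; the robot and the scene stay as the last step left them, time stands still between calls to the robot, and variables do not carry over. Pictures are saved under pics/ and viewed, and the job is handed in when it is done.

```bash
mkdir -p pics; ls; cat > look.py <<'E'
from workcell import *
import cv2, numpy as np
def snap(cam, fn):
    P=camera_params(cam); im=get_image(cam); cv2.imwrite('pics/'+fn, im[:,:,::-1]); return P,im
E
python3 - <<'E'
from look import *
np.set_printoptions(precision=4,suppress=True)
for c in ["scene","side","wrist"]:
    P,im=snap(c,c+"0.png"); print(c,P["camera_matrix"],P["T"],P.keys())
s=observe(); print(s["clock"],s["eef_pos"],s["ee_rot"],s["width"],s["contact_force"])
E
```

```text
pics
scene [[412.28     0.     281.4374]
 [  0.     412.28   199.5051]
 [  0.       0.       1.    ]] [[-0.3743 -0.6446  0.6666  1.0665]
 [ 0.9272 -0.2701  0.2594  0.2033]
 [ 0.0128  0.7152  0.6988  0.6515]
 [ 0.      0.      0.      1.    ]] dict_keys(['camera_matrix', 'T'])
side [[397.3586   0.     280.8094]
 [  0.     397.3586 205.8887]
 [  0.       0.       1.    ]] [[ 0.8748  0.3691 -0.3138  0.2554]
 [-0.4845  0.6637 -0.5699 -0.4381]
 [-0.0021  0.6506  0.7594  0.7206]
 [ 0.      0.      0.      1.    ]] dict_keys(['camera_matrix', 'T'])
wrist [[325.1923   0.     277.4886]
 [  0.     325.1923 212.5577]
 [  0.       0.       1.    ]] [[ 0.2848 -0.9147 -0.2866  0.104 ]
 [ 0.9586  0.2716  0.0857  0.622 ]
 [-0.0005 -0.2992  0.9542  0.3743]
 [ 0.      0.      0.      1.    ]] dict_keys(['camera_matrix', 'T'])
0.15 [0.1773 0.5991 0.2309] [ 0.1434  0.9897 -0.0004 -0.0001] 0.0849371773437037 [ 0.5594 -0.1254 -0.0289]
```

View pics/scene0.png

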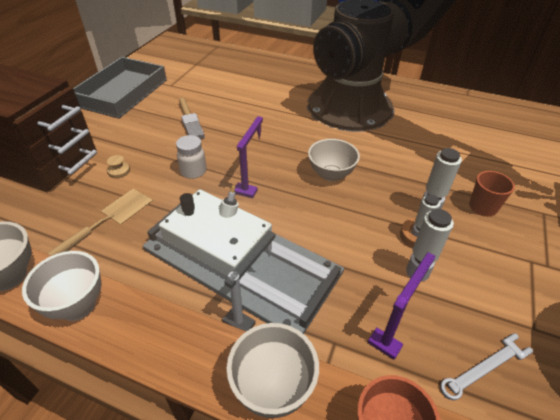

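View pics/side0.png

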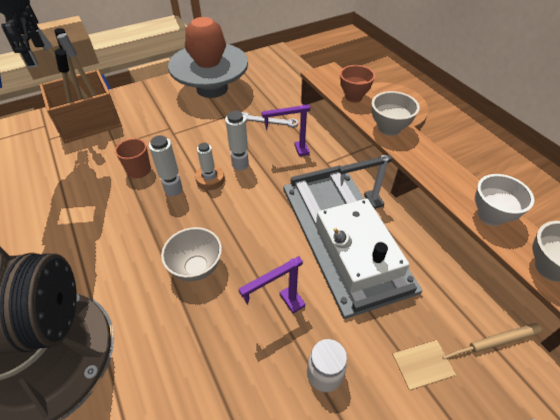

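View pics/wrist0.png

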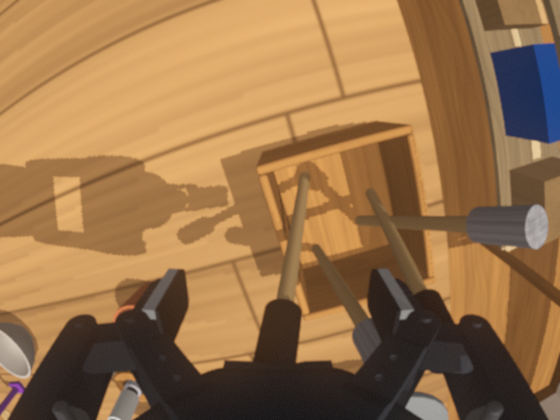

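```bash
python3 - <<'E'
from look import *
cols=[(0,0,255),(0,255,0),(255,0,0),(0,255,255),(255,0,255),(255,255,0),(128,128,255),(0,128,255)]
for c in ["scene","side"]:
    P,im=snap(c,c+"1.png"); im=im[:,:,::-1].copy()
    for k,t in enumerate(["slide","mark","knob","nipple","gun_grip","jar","pointer_tip"]):
        try: r=outline_of(c,t)
        except Exception as e: print(c,t,e); continue
        for d in r:
            m=d["pixels"]; ys,xs=np.nonzero(m)
            print(c,t,round(d["p"],2),np.round(d["xy"],1),m.sum(),(xs.min(),xs.max(),ys.min(),ys.max()))
            cn,_=cv2.findContours(m.astype(np.uint8),0,1); cv2.drawContours(im,cn,-1,cols[k],1)
    cv2.imwrite(f"pics/{c}1o.png",im)
    crop=get_image(c)[:,:,::-1]
    a=(130,340,160,350) if c=="scene" else (270,420,140,310)
    cv2.imwrite(f"pics/{c}1c.png",cv2.resize(crop[a[2]:a[3],a[0]:a[1]],None,fx=3.5,fy=3.5,interpolation=2)[:600,:800])
print(observe()["clock"])
E
```

```text
scene slide 0.65 [243.7 259.7] 14158 (np.int64(143), np.int64(342), np.int64(186), np.int64(332))
scene mark 0.82 [209.7 232.2] 5657 (np.int64(160), np.int64(271), np.int64(186), np.int64(275))
scene knob 0.98 [213.8 230.7] 5781 (np.int64(159), np.int64(271), np.int64(185), np.int64(275))
scene nipple 0.64 [214.3 230.4] 5667 (np.int64(160), np.int64(271), np.int64(185), np.int64(274))
scene gun_grip 0.87 [443.1 173.2] 1257 (np.int64(424), np.int64(461), np.int64(148), np.int64(207))
scene gun_grip 0.68 [425.4 207.6] 418 (np.int64(412), np.int64(438), np.int64(195), np.int64(234))
scene gun_grip 0.61 [431.4 237.9] 1724 (np.int64(406), np.int64(452), np.int64(209), np.int64(281))
scene gun_grip 0.42 [209.  231.2] 5583 (np.int64(160), np.int64(271), np.int64(186), np.int64(274))
scene jar 0.97 [190.6 153.9] 1006 (np.int64(176), np.int64(206), np.int64(136), np.int64(177))
scene pointer_tip 0.97 [399.4 316.3] 1594 (np.int64(369), np.int64(434), np.int64(253), np.int64(358))
scene pointer_tip 0.89 [239.2 280.6] 1583 (np.int64(223), np.int64(275), np.int64(230), np.int64(331))
scene pointe
[... 865 characters left out ...]
95))
side gun_grip 0.73 [206.5 161.6] 490 (np.int64(197), np.int64(214), np.int64(142), np.int64(179))
side jar 0.9 [327.5 364.6] 1655 (np.int64(306), np.int64(346), np.int64(339), np.int64(391))
side jar 0.27 [358.  245.7] 5426 (np.int64(316), np.int64(408), np.int64(199), np.int64(292))
side pointer_tip 0.9 [287.6 284.5] 1209 (np.int64(239), np.int64(304), np.int64(257), np.int64(312))
side pointer_tip 0.79 [376.1 169. ] 843 (np.int64(339), np.int64(391), np.int64(155), np.int64(206))
side pointer_tip 0.73 [297.2 113.7] 685 (np.int64(262), np.int64(309), np.int64(105), np.int64(155))
side pointer_tip 0.43 [350.2 243.2] 11465 (np.int64(282), np.int64(421), np.int64(166), np.int64(317))
1.05
```

View pics/scene1c.png

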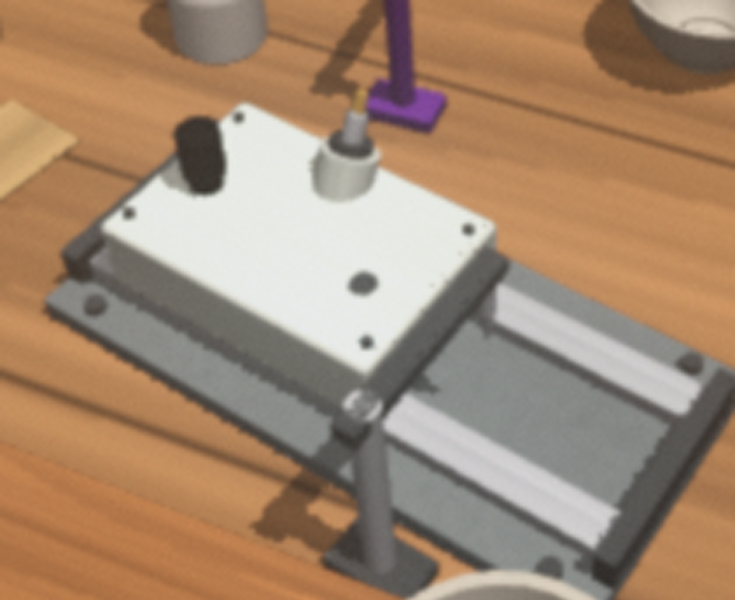

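View pics/side1c.png

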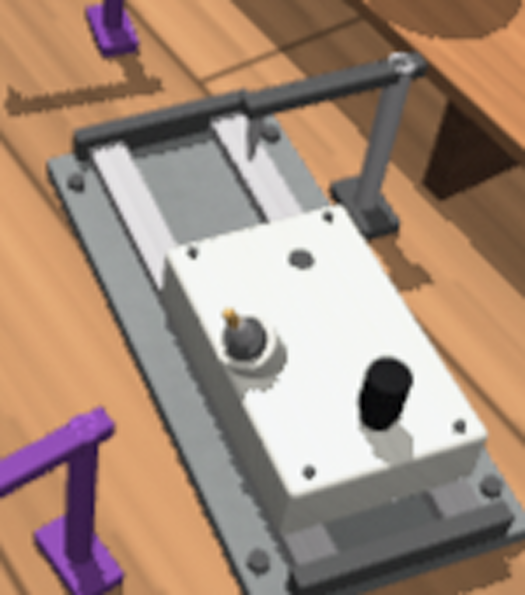

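```bash
cat > geo.py <<'E'
import numpy as np
from workcell import *
def ray(cam,uv,P=None):
    P=P or camera_params(cam); K=P["camera_matrix"];T=np.array(P["T"])
    d=np.array([(uv[0]-K[0][2])/K[0][0],(uv[1]-K[1][2])/K[1][1]])
    if cam=="wrist":
        r=np.hypot(*d); s=np.sin(r)/max(r,1e-9); v=np.array([d[0]*s,-d[1]*s,-np.cos(r)])
    else: v=np.array([d[0],-d[1],-1.0])
    v=T[:3,:3]@v; return T[:3,3],v/np.linalg.norm(v)
def plane(cam,uv,z,P=None):
    o,v=ray(cam,uv,P); return o+v*(z-o[2])/v[2]
def proj(cam,p,P=None):
    P=P or camera_params(cam); K=P["camera_matrix"];T=np.array(P["T"])
    c=T[:3,:3].T@(np.asarray(p)-T[:3,3]); c=np.array([c[0],-c[1],-c[2]])
    if cam=="wrist":
        r=np.hypot(c[0],c[1]); th=np.arctan2(r,c[2]); c=np.array([c[0]*th/r,c[1]*th/r,1])
    return np.array([K[0][0]*c[0]/c[2]+K[0][2],K[1][1]*c[1]/c[2]+K[1][2]])
def tri(obs):
    A=np.zeros((3,3));b=np.zeros(3)
    for cam,uv,*P in obs:
        o,v=ray(cam,uv,*P); M=np.eye(3)-np.outer(v,v); A+=M;b+=M@o
    p=np.linalg.solve(A,b)
    return p,[np.linalg.norm((np.eye(3)-np.outer(v,v))@(p-o))*1000 for o,v in [ray(c,u,*P) for c,u,*P in obs]]
E
python3 - <<'E'
from geo import *
import cv2
np.set_printoptions(precision=4,suppress=True)
off={"scene":(130,160),"side":(270,140)}
pts={"scene":dict(mark=(363,283),sc1=(238,118),sc2=(128,213),sc3=(468,230),sc4=(366,342)),
"side":dict(mark=(301,259),sc1=(308,472),sc2=(459,427),sc3=(193,252),sc4=(328,217))}
for c in pts:
    im=cv2.imread(f"pics/{c}1.png",0).astype(float)
    for n,(u,v) in pts[c].items():
        u=(u+.5)/3.5-.5+off[c][0]; v=(v+.5)/3.5-.5+off[c][1]
        R=7 if n=="mark" else 4
        x0,y0=int(round(u)),int(round(v)); w=im[y0-R:y0+R+1,x0-R:x0+R+1]; bg=np.percentile(w,70); ww=np.clip(bg-20-w,0,None)
        yy,xx=np.mgrid[y0-R:y0+R+1,x0-R:x0+R+1]; cu,cv_=(ww*xx).sum()/ww.sum(),(ww*yy).sum()/ww.sum()
        print(c,n,(round(u,1),round(v,1)),(round(cu,1),round(cv_,1)),plane(c,(cu,cv_),.075))
E
python3 - <<'E'
import cv2
im=cv2.imread("pics/scene1.png"); cv2.imwrite("pics/s2.png",cv2.resize(im[215:295,215:315],None,fx=7,fy=7,interpolation=2))
im=cv2.imread("pics/side1.png"); cv2.imwrite("pics/d2.png",cv2.resize(im[145:215,300:400],None,fx=7,fy=7,interpolation=2))
im=cv2.imread("pics/scene1.png"); a=cv2.resize(im[180:225,170:255],None,fx=7,fy=7,interpolation=2)
im=cv2.imread("pics/side1.png"); b=cv2.resize(im[215:260,315:400],None,fx=7,fy=7,interpolation=2)
import numpy as np;cv2.imwrite("pics/nip.png",np.vstack([a[:300],b[:300]]))
E
```

```text
scene mark (233.4, 240.5) (np.float64(233.3), np.float64(240.6)) [ 0.649  -0.0513  0.075 ]
scene sc1 (197.6, 193.4) (np.float64(197.0), np.float64(191.3)) [ 0.5607 -0.1782  0.075 ]
scene sc2 (166.2, 220.5) (np.float64(164.6), np.float64(218.6)) [ 0.6504 -0.1961  0.075 ]
scene sc3 (263.4, 225.4) (np.float64(263.6), np.float64(225.0)) [ 0.5931 -0.0159  0.075 ]
scene sc4 (234.2, 257.4) (np.float64(234.3), np.float64(257.4)) [ 0.6825 -0.0325  0.075 ]
side mark (355.6, 213.6) (np.float64(355.6), np.float64(213.6)) [ 0.6492 -0.0487  0.075 ]
side sc1 (357.6, 274.5) (np.float64(357.9), np.float64(274.6)) [ 0.5661 -0.1706  0.075 ]
side sc2 (400.8, 261.6) (np.float64(401.3), np.float64(262.2)) [ 0.6546 -0.1888  0.075 ]
side sc3 (324.8, 211.6) (np.float64(324.1), np.float64(210.3)) [ 0.5964 -0.0088  0.075 ]
side sc4 (363.4, 201.6) (np.float64(362.9), np.float64(200.0)) [ 0.6858 -0.0252  0.075 ]
```

View pics/s2.png

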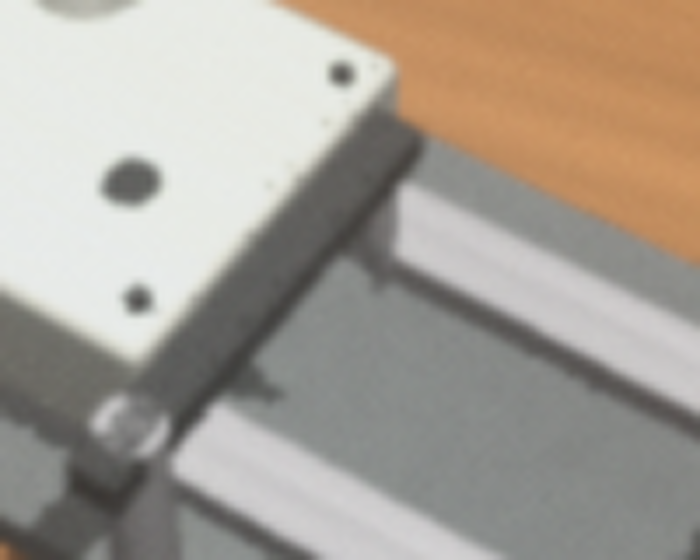

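View pics/d2.png

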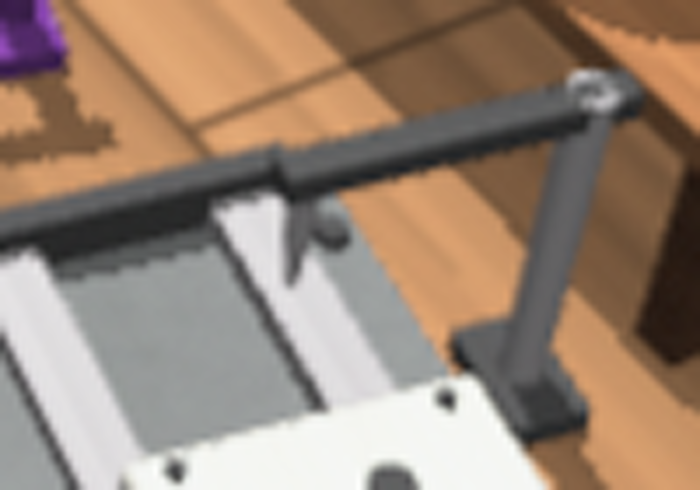

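View pics/nip.png

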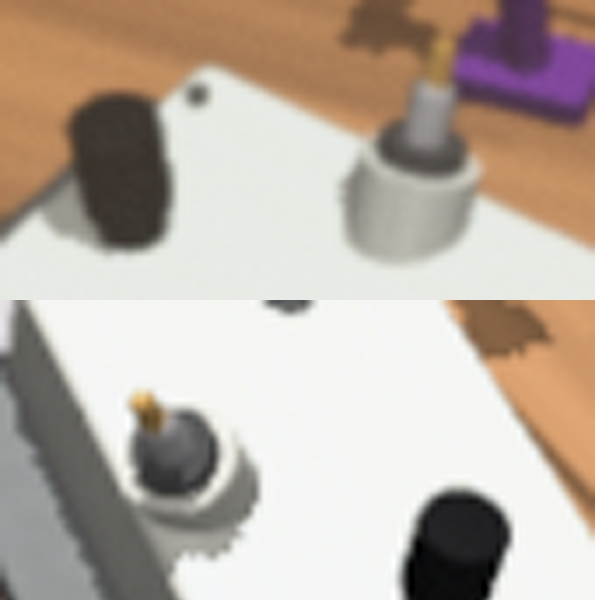

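```bash
python3 - <<'E'
from geo import *
np.set_printoptions(precision=4,suppress=True)
px=lambda c,s,uv:((uv[0]+.5)/s-.5+c[0],(uv[1]+.5)/s-.5+c[1])
off={"scene":(130,160),"side":(270,140)}
pts={"scene":dict(mark=(363,283),sc1=(238,118),sc2=(128,213),sc3=(468,230),sc4=(366,342)),
"side":dict(mark=(301,259),sc1=(308,472),sc2=(459,427),sc3=(193,252),sc4=(328,217))}
for n in pts["scene"]:
    a,b=[px(off[c],3.5,pts[c][n]) for c in ("scene","side")]
    print(n,plane("scene",a,.075),plane("side",b,.075),*tri([("scene",a),("side",b)]))
tip=px((300,145),7,(291,288)); print("tip",tip,plane("side",tip,.083)); print(proj("scene",plane("side",tip,.083)))
for n,s,d in [("pin end",(446,38),(143,95)),("knob top",(112,105),(465,217)),("stem top",(436,90),(158,118)),("collar c",(420,150),(176,158))]:
    a=px((170,180),7,s); b=px((315,215),7,d); print(n,*tri([("scene",a),("side",b)]))
E
```

```text
mark [ 0.6488 -0.0513  0.075 ] [ 0.6494 -0.0488  0.075 ] [ 0.6491 -0.0502  0.0762] [np.float64(0.8145119356163726), np.float64(0.8145119356164312)]
sc1 [ 0.5656 -0.1739  0.075 ] [ 0.5658 -0.1703  0.075 ] [ 0.5659 -0.1719  0.0764] [np.float64(1.3261522062420303), np.float64(1.3261522062419322)]
sc2 [ 0.6535 -0.1906  0.075 ] [ 0.6544 -0.1874  0.075 ] [ 0.6541 -0.1887  0.0766] [np.float64(0.967742914658586), np.float64(0.9677429146584783)]
sc3 [ 0.5941 -0.016   0.075 ] [ 0.5956 -0.0127  0.075 ] [ 0.595  -0.0147  0.0769] [np.float64(0.8434732344448493), np.float64(0.8434732344448639)]
sc4 [ 0.6825 -0.0327  0.075 ] [ 0.6837 -0.0295  0.075 ] [ 0.6831 -0.0313  0.0767] [np.float64(0.8383309499540459), np.float64(0.8383309499540342)]
tip (341.14285714285717, 185.71428571428572) [0.6638 0.0271 0.083 ]
[269.8587 257.1095]
pin end [ 0.5637 -0.0899  0.1261] [np.float64(0.47814212085279567), np.float64(0.4781421208529276)]
knob top [ 0.6171 -0.1616  0.1217] [np.float64(0.751196529721369), np.float64(0.7511965297212774)]
stem top [ 0.5701 -0.0905  0.1122] [np.float64(0.691315705359713), np.float64(0.6913157053595483)]
collar c [ 0.5762 -0.0938  0.0937] [np.float64(0.6731811056029756), np.float64(0.6731811056030831)]
```

```bash
python3 - <<'E'
import cv2,numpy as np
im=cv2.imread("pics/scene1.png"); a=cv2.resize(im[140:290,390:480],None,fx=4,fy=4,interpolation=2)
im=cv2.imread("pics/side1.png"); b=cv2.resize(im[100:200,140:260],None,fx=3.6,fy=3.6,interpolation=2)
c=np.zeros((600,792,3),np.uint8); c[:a.shape[0],:360]=a; c[:b.shape[0],360:360+b.shape[1]]=b
cv2.imwrite("pics/guns.png",c)
E
```

```text
(no output)
```

View pics/guns.png

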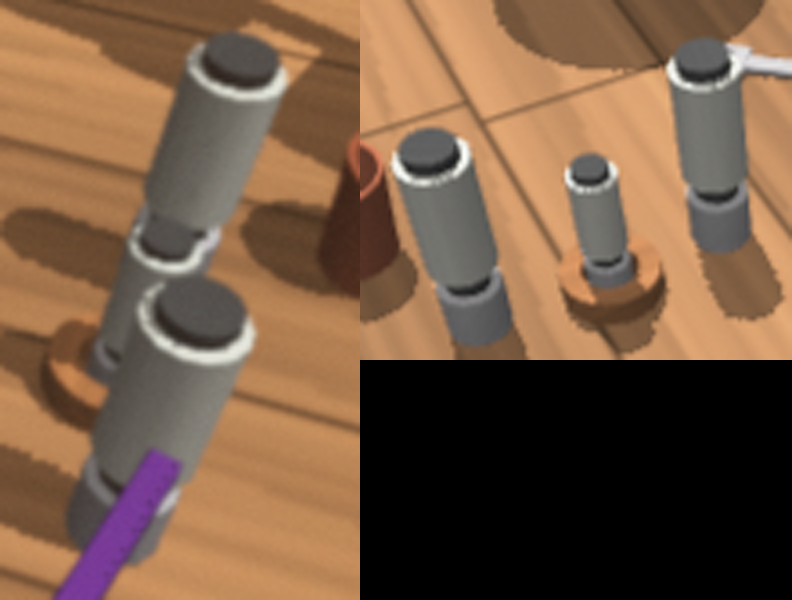

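```bash
python3 - <<'E'
from geo import *
np.set_printoptions(precision=4,suppress=True)
px=lambda c,s,uv:((uv[0]+.5)/s-.5+c[0],(uv[1]+.5)/s-.5+c[1])
for n,s,d in [("small top",(167,240),(590-360,168)),("small shoulder",(166,250),(592-360,174)),("big robot top",(241,58),(429-360,150)),("big far top",(202,312),(702-360,58)),]:
    a=px((390,140),4,s); b=px((140,100),3.6,d); print(n,*tri([("scene",a),("side",b)]),plane("scene",a,.112),plane("side",b,.112))
# purple near slide top end: side (302,262),(243,300); scene (262,120),(240,152)
print("purple1 a",*tri([("scene",(260.5,121)),("side",(243,295))]))
print("purple1 post top",*tri([("scene",(242,152)),("side",(298,263))]))
print("purple2 arm end",*tri([("scene",(431,258)),("side",(265,111))]))
print("purple2 post top",*tri([("scene",(397,297)),("side",(305,107))]))
print("bowl",plane("scene",(334,150),.05),plane("side",(192,245),.05))
E
```

```text
small top [0.4394 0.2649 0.1103] [np.float64(1.283265073694596), np.float64(1.2832650736947055)] [0.4429 0.2638 0.112 ] [0.4385 0.2647 0.112 ]
small shoulder [0.44   0.2659 0.1044] [np.float64(1.0587899272378076), np.float64(1.0587899272377381)] [0.4499 0.2643 0.112 ] [0.4375 0.2586 0.112 ]
big robot top [0.3467 0.2762 0.1554] [np.float64(0.8268727102197725), np.float64(0.8268727102197934)] [0.2851 0.282  0.112 ] [0.3534 0.3323 0.112 ]
big far top [0.5294 0.2791 0.1548] [np.float64(1.1540212615018601), np.float64(1.1540212615019865)] [0.4845 0.2846 0.112 ] [0.5499 0.335  0.112 ]
purple1 a [ 0.3514 -0.1305  0.1276] [np.float64(1.5430114025484398), np.float64(1.543011402548416)]
purple1 post top [ 0.4642 -0.1207  0.1239] [np.float64(0.0783511916130673), np.float64(0.0783511916131037)]
purple2 arm end [0.6084 0.2784 0.1404] [np.float64(1.4008673318668594), np.float64(1.4008673318668121)]
purple2 post top [0.7    0.2427 0.1422] [np.float64(1.8849225739641298), np.float64(1.884922573964108)]
bowl [0.2874 0.0324 0.05  ] [0.3222 0.0614 0.05  ]
```

```bash
python3 -m inch '{"rotation": [[0,0,0.6],[0,0,0.6],[0,0,0.6],[0,0,0.6],[0,0,0.6],[0,0,0.6],[0,0,0.6],[0,0,0.6],[0,0,0.6],[0,0,0.4]], "xyz": [[2.2,-3.8,0],[2.2,-3.8,0],[2.2,-3.8,0],[2.2,-3.8,0],[2.2,-3.8,0],[2.2,-3.8,0],[2.2,-3.8,0],[2.2,-3.8,0],[2.2,-3.8,0],[2.2,-3.8,0]], "fingers": [5.5,5.5,5.5,5.5,5.5,5.5,5.5,5.5,5.5,5.5]}' 60
python3 -m inch '{"rotation": [[0,0,0],[0,0,0],[0,0,0],[0,0,0],[0,0,0],[0,0,0],[0,0,0],[0,0,0],[0,0,0],[0,0,0]], "xyz": [[2.2,-3.8,0],[2.2,-3.8,0],[2.2,-3.8,0],[2.2,-3.8,0],[2.2,-3.8,0],[2.2,-3.8,-0.5],[2.2,-3.8,-0.5],[2.2,-3.8,-1],[2.2,-3.8,-1],[0,0,0]], "fingers": [5.5,5.5,5.5,5.5,5.5,5.5,5.5,5.5,5.5,5.5]}'
python3 - <<'E'
from look import *
from geo import *
P,im=snap("wrist","w2.png"); print(P["T"]); s=observe(); print(s["joint_pos"],s["eef_pos"],s["ee_rot"])
E
```

```text
clock: 2.05
eef_pos: [0.398, 0.2177, 0.2316]
ee_rot: [0.093, 0.996, 0.0, 0.0]
contact_force: [0.6, 0.2, -0.3]
width: 0.055
clock: 3.05
eef_pos: [0.5968, -0.1268, 0.1995]
ee_rot: [0.095, 0.995, -0.0, -0.0]
contact_force: [-1.1, -0.4, -0.2]
width: 0.0553
[[ 1.89905147e-01 -9.37006044e-01 -2.93182042e-01  5.21772782e-01]
 [ 9.81802433e-01  1.81280272e-01  5.65813128e-02 -1.11285174e-01]
 [ 1.31088219e-04 -2.98591925e-01  9.54380870e-01  3.43064351e-01]
 [ 0.00000000e+00  0.00000000e+00  0.00000000e+00  1.00000000e+00]]
[-3.14850247e-01  4.99956521e-01  1.63568325e+00  6.06683509e-05
  1.00738972e+00 -1.69627041e+00] [ 0.59569757 -0.12468834  0.20007101] [ 9.45627729e-02  9.95518641e-01  1.81910244e-04 -6.95483671e-04]
```

View pics/w2.png

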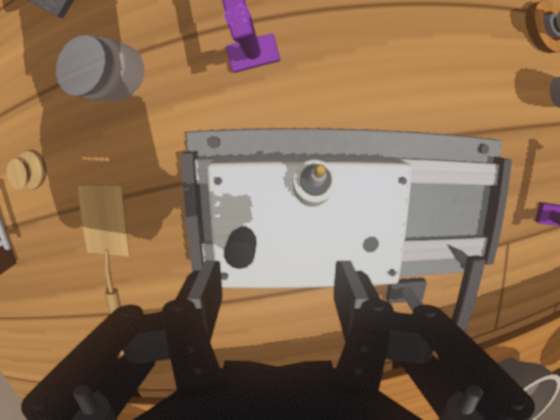

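```bash
python3 - <<'E'
from geo import *
import cv2
np.set_printoptions(precision=4,suppress=True)
print("mark",plane("wrist",(371,244),.075))
for uv in [(217.5,181),(224,276),(402.5,181),(391,272)]: print("sc",plane("wrist",uv,.075))
print("knobtop",plane("wrist",(241,243),.117),"pin",plane("wrist",(320,170),.125), "tool tipproj",proj("wrist",(.617,-.162,.117)))
s=observe();print(s["eef_pos"])
im=cv2.imread("pics/w2.png"); cv2.imwrite("pics/w2c.png",cv2.resize(im[120:320,180:430],None,fx=3,fy=3,interpolation=2))
E
```

```text
mark [ 0.6493 -0.0461  0.075 ]
sc [ 0.5658 -0.1699  0.075 ]
sc [ 0.6552 -0.1865  0.075 ]
sc [ 0.5954 -0.0108  0.075 ]
sc [ 0.6835 -0.0282  0.075 ]
knobtop [ 0.6088 -0.1543  0.117 ] pin [ 0.5634 -0.0878  0.125 ] tool tipproj [233.7886 254.3333]
[ 0.5957 -0.1247  0.2001]
```

View pics/w2c.png

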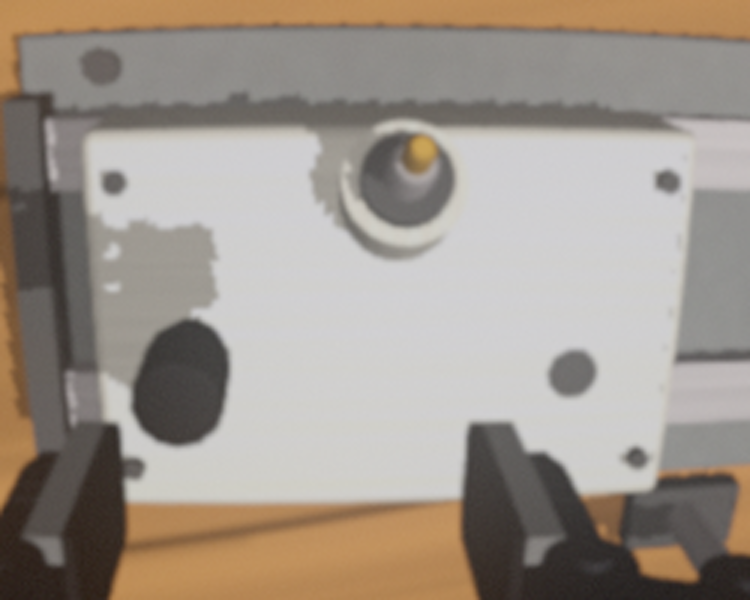

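```bash
python3 -m inch '{"rotation": [[0,0,0],[0,0,0],[0,0,0],[0,0,0],[0,0,0],[0,0,0],[0,0,0],[0,0,0],[0,0,0],[0,0,0]], "xyz": [[0.7,-1.2,0],[0.7,-1.2,-1.5],[0.7,-1.2,-2],[0,0,-2.5],[0,0,-2.5],[0,0,-2],[0,0,-1.2],[0,0,0],[0,0,0],[0,0,0]], "fingers": [5.5,5.5,5.5,5.5,5.5,5.5,5.5,5.5,2,2]}' 60
python3 -m inch '{"rotation": [[0,0,0],[0,0,0],[0,0,0],[0,0,0],[0,0,0],[0,0,0],[0,0,0],[0,0,0],[0,0,0],[0,0,0]], "xyz": [[0,0,0],[0,0,0],[0,0,0],[0,0,0],[0,0,0],[0,0,0],[0,0,0],[0,0,0],[0,0,0],[0,0,0]], "fingers": [1,1,1,1,1,1,1,1,1,1]}' 60
python3 - <<'E'
from look import *
for c in ["side","wrist"]: snap(c,c+"3.png")
E
```

```text
clock: 4.1
eef_pos: [0.6169, -0.159, 0.0855]
ee_rot: [0.093, 0.996, -0.0, 0.001]
contact_force: [-0.8, -5.8, 3.9]
width: 0.0268
clock: 5.1
eef_pos: [0.6169, -0.1591, 0.0858]
ee_rot: [0.093, 0.996, -0.0, 0.001]
contact_force: [-2.1, -1.1, 5.8]
width: 0.0231
```

View pics/wrist3.png

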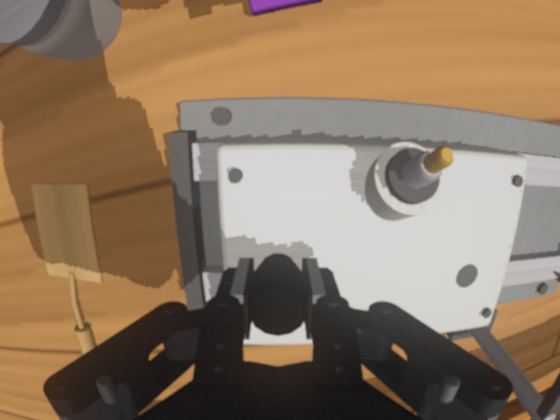

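View pics/side3.png

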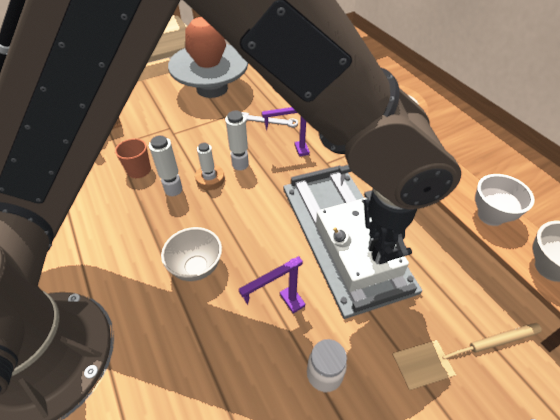

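```bash
python3 -m inch '{"rotation": [[0,0,0],[0,0,0],[0,0,0],[0,0,0],[0,0,0],[0,0,0],[0,0,0],[0,0,0],[0,0,0],[0,0,0]], "xyz": [[0.09,0.5,0],[0.19,1,0],[0.21,1.1,0],[0.21,1.1,0],[0.21,1.1,0],[0.21,1.1,0],[0.19,1,0],[0.1,0.5,0],[0,0,0],[0,0,0]], "fingers": [1,1,1,1,1,1,1,1,1,1]}' 60
python3 - <<'E'
from look import *
for c in ["scene","wrist"]: snap(c,c+"4.png")
im=cv2.imread("pics/wrist4.png"); cv2.imwrite("pics/w4c.png",cv2.resize(im[180:380,340:560],None,fx=3,fy=3,interpolation=2))
im=cv2.imread("pics/scene4.png"); cv2.imwrite("pics/s4c.png",cv2.resize(im[160:340,140:350],None,fx=3,fy=3,interpolation=2))
E
```

```text
clock: 6.2
eef_pos: [0.6306, -0.084, 0.0857]
ee_rot: [0.093, 0.996, 0.0, 0.001]
contact_force: [-2.7, 4.8, 9.0]
width: 0.0232
```

View pics/w4c.png

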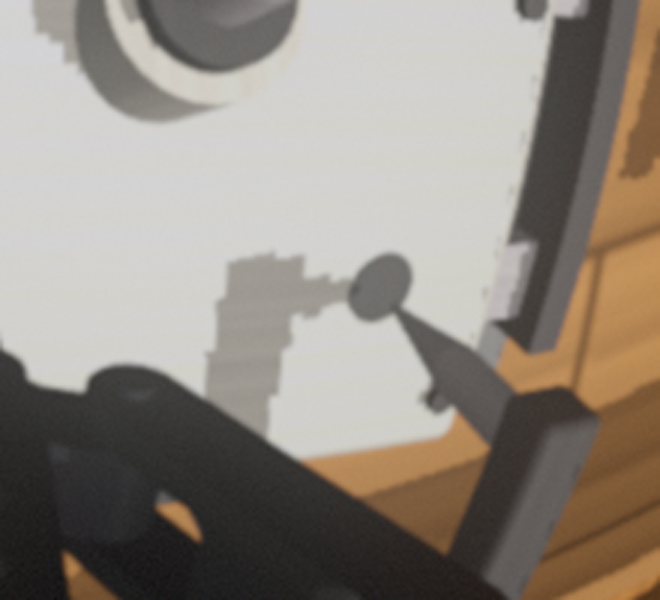

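View pics/s4c.png

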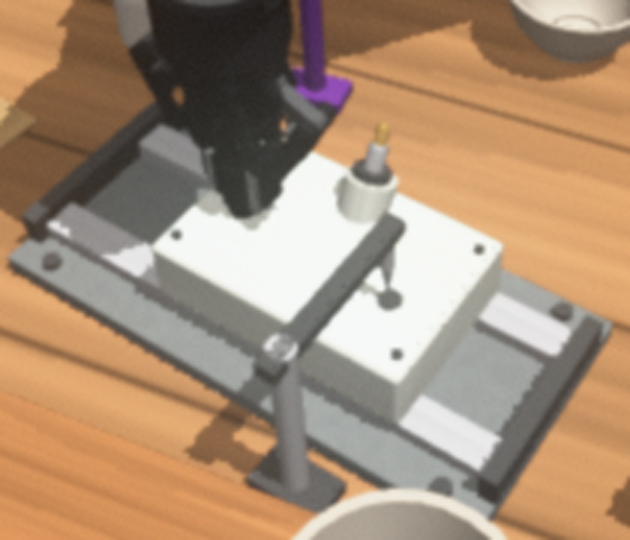

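```bash
python3 - <<'E'
from geo import *
np.set_printoptions(precision=4,suppress=True)
px=lambda c,s,uv:((uv[0]+.5)/s-.5+c[0],(uv[1]+.5)/s-.5+c[1])
for cam,o,m,t in [("scene",(140,160),(391,299),(391,287)),("wrist",(340,180),(380.5,287),(398,309))]:
    a=plane(cam,px(o,3,m),.075);b=plane(cam,px(o,3,t),.083); d=b-a
    print(cam,a,b,d[:2]*1000,"along",1000*(d@[.186,.983,0]),"across",1000*(d@[.983,-.186,0]))
E
```

```text
scene [0.6625 0.0267 0.075 ] [0.6601 0.0258 0.083 ] [-2.3336 -0.9392] along -1.3572462117886008 across -2.1192393505454166
wrist [0.6644 0.0286 0.075 ] [0.6652 0.0284 0.083 ] [ 0.7882 -0.236 ] along -0.08541929859752008 across 0.8186896357723544
```

```bash
python3 -m inch '{"rotation": [[0,0,0],[0,0,0],[0,0,0],[0,0,0],[0,0,0],[0,0,0],[0,0,0],[0,0,0],[0,0,0],[0,0,0]], "xyz": [[0,0,0],[0,0,0],[0,0,0],[0,0,1],[0,0,3],[0,0,4],[-1,1.8,3],[-1.9,3.5,1],[-2.2,4,0],[-2.2,4,0]], "fingers": [5.5,5.5,5.5,5.5,5.5,5.5,5.5,5.5,5.5,5.5]}' 60
python3 -m inch '{"rotation": [[0,0,0],[0,0,0],[0,0,0],[0,0,0],[0,0,0],[0,0,0],[0,0,0],[0,0,0],[0,0,0],[0,0,0]], "xyz": [[-2.2,4,0],[-2.2,4,0],[-2.2,4,0],[-2.2,4,0],[-1.6,3,0],[-0.8,1.6,0],[0,0,0],[0,0,0],[0,0,0],[0,0,0]], "fingers": [6,6,6,6,6,6,6,6,6,6]}'
python3 - <<'E'
from look import *
for c in ["scene","side","wrist"]: snap(c,c+"5.png")
s=observe(); print(s["eef_pos"],s["clock"])
im=cv2.imread("pics/side5.png"); cv2.imwrite("pics/d5c.png",cv2.resize(im[150:320,280:430],None,fx=3.5,fy=3.5,interpolation=2))
E
```

```text
clock: 7.3
eef_pos: [0.5567, 0.0492, 0.2055]
ee_rot: [0.094, 0.996, 0.0, 0.001]
contact_force: [1.1, 0.5, -0.2]
width: 0.0552
clock: 8.3
eef_pos: [0.446, 0.2535, 0.2044]
ee_rot: [0.094, 0.996, 0.0, 0.0]
contact_force: [0.8, -0.4, 0.5]
width: 0.0602
[0.44579826 0.25378495 0.20432156] 8.45
```

View pics/wrist5.png

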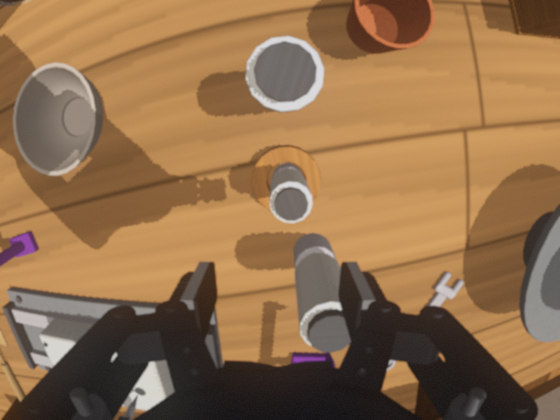

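View pics/d5c.png

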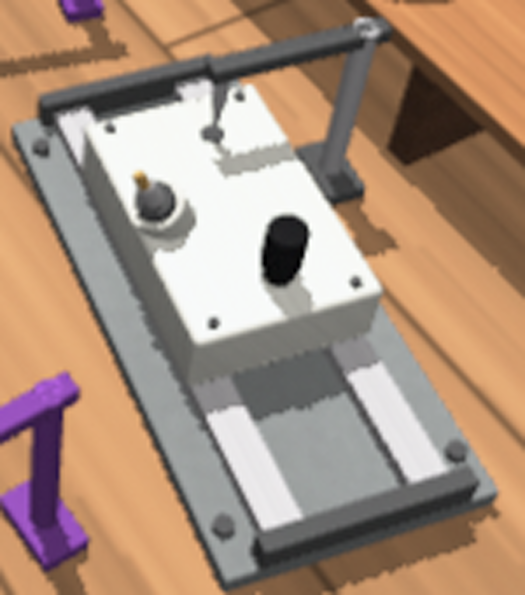

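View pics/scene5.png

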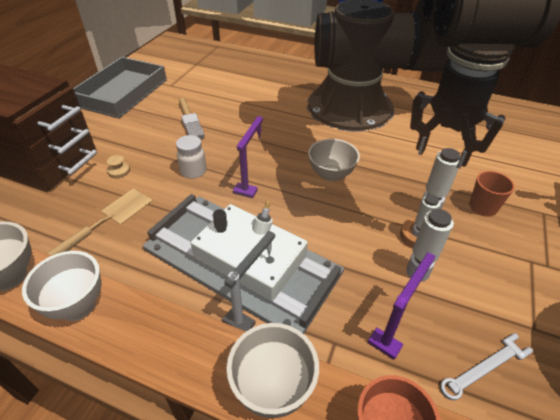

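```bash
python3 - <<'E'
from geo import *
np.set_printoptions(precision=4,suppress=True)
px=lambda c,s,uv:((uv[0]+.5)/s-.5+c[0],(uv[1]+.5)/s-.5+c[1])
print("top cap",plane("wrist",(291.5,203),.112),"shoulder",plane("wrist",(291,199),.105),"ring top centre",plane("wrist",(286.5,175.5),.022), plane("wrist",(286,181),.0))
print("big far",plane("wrist",(325,329),.156),"big near",plane("wrist",(285,73),.156), "bigfar rim", plane("wrist",(300,325),.15),plane("wrist",(351,325),.15))
for cam,o,m,t in [("side",(280,150),(212,133),(219,126))]:
    a=plane(cam,px(o,3.5,m),.075);b=plane(cam,px(o,3.5,t),.083); d=b-a
    print(cam,a,b,"along",1000*(d@[.186,.983,0]),"across",1000*(d@[.983,-.186,0]))
P=observe();print(P["eef_pos"])
import cv2
im=cv2.imread("pics/scene5.png"); a=cv2.resize(im[195:285,195:310],None,fx=6,fy=6,interpolation=2)
cv2.imwrite("pics/s5c.png",a)
im=cv2.imread("pics/side5.png"); cv2.imwrite("pics/d5d.png",cv2.resize(im[175:235,300:380],None,fx=8,fy=8,interpolation=2))
E
```

```text
top cap [0.4379 0.2671 0.112 ] shoulder [0.4367 0.2672 0.105 ] ring top centre [0.434  0.2665 0.022 ] [0.4442 0.2646 0.    ]
big far [0.5249 0.2754 0.156 ] big near [0.3478 0.2779 0.156 ] bigfar rim [0.5217 0.2575 0.15  ] [0.5307 0.2958 0.15  ]
side [0.6637 0.029  0.075 ] [0.6659 0.0261 0.083 ] along -2.4556116562752006 across 2.7525238877698452
[0.4458 0.2538 0.2043]
```

View pics/s5c.png

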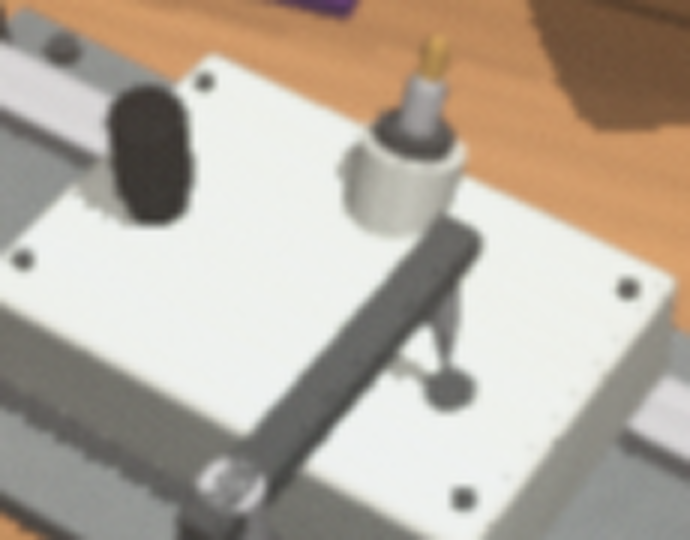

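View pics/d5d.png

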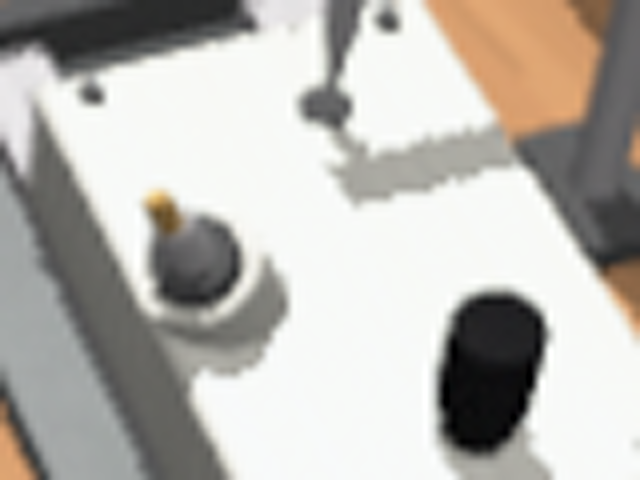

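```bash
python3 - <<'E'
from geo import *
np.set_printoptions(precision=4,suppress=True)
px=lambda c,s,uv:((uv[0]+.5)/s-.5+c[0],(uv[1]+.5)/s-.5+c[1])
a=plane("side",px((300,175),8,(326,106)),.075); t=plane("side",(341.14,185.71),.083); d=t-a
print("side",a,t,1000*(d@[.186,.983,0]),1000*(d@[.983,-.186,0]))
a=plane("scene",px((195,195),6,(449,390)),.075)
for v in (360,366,372):
    t=plane("scene",px((195,195),6,(446.5,v)),.083); d=t-a
    print("scene",a,t,1000*(d@[.186,.983,0]),1000*(d@[.983,-.186,0]))
S=lambda uv:("scene",px((195,195),6,uv)); D=lambda uv:("side",px((300,175),8,uv))
for n,s,q in [("pin end",(437,40),(157,195)),("stem top c",(426,85),(170,217)),("collar ell c",(412,140),(196,262))]:
    print(n,*tri([S(s),D(q)]))
p,_=tri([S((437,40)),D((157,195))])
ax=np.array([-.4154,.0785,.906]); o=p-.03*ax; print("nipple origin",o)
E
```

```text
side [0.6636 0.0285 0.075 ] [0.6638 0.0271 0.083 ] -1.3505774541424127 0.4201451884299314
scene [0.6633 0.026  0.075 ] [0.6593 0.0235 0.083 ] -3.171994289864611 -3.533720134379306
scene [0.6633 0.026  0.075 ] [0.6613 0.0244 0.083 ] -1.954838198415785 -1.7247119904619113
scene [0.6633 0.026  0.075 ] [0.6633 0.0253 0.083 ] -0.7429725365609754 0.07643320942762544
pin end [ 0.5779 -0.0133  0.1253] [np.float64(0.8185432646159922), np.float64(0.8185432646159961)]
stem top c [ 0.5842 -0.0131  0.1124] [np.float64(2.0056081738070706), np.float64(2.0056081738071923)]
collar ell c [ 0.5915 -0.0156  0.0937] [np.float64(1.3199343984424217), np.float64(1.3199343984425802)]
nipple origin [ 0.5903 -0.0157  0.0981]
```

```bash
python3 -m inch '{"rotation": [[0,0,0],[0,0,0],[0,0,0],[0,0,0],[0,0,0],[0,0,0],[0,0,0],[0,0,0],[0,0,0],[0,0,0]], "xyz": [[-0.35,0.6,0],[-0.35,0.6,-0.8],[0,0,-2.4],[0,0,-2.4],[0,0,-2.4],[0,0,-2.4],[0,0,-2.4],[0,0,-1.5],[0,0,-0.5],[0,0,0]], "fingers": [6,6,6,6,6,6,6,6,6,6]}' 80
python3 -m inch '{"rotation": [[0,0,0],[0,0,0],[0,0,0],[0,0,0],[0,0,0],[0,0,0],[0,0,0],[0,0,0],[0,0,0],[0,0,0]], "xyz": [[0,0,0],[0,0,0],[0,0,0],[0,0,0],[0,0,0],[0,0,0],[0,0,0],[0,0,0],[0,0,0],[0,0,0]], "fingers": [1,1,1,1,1,1,1,1,1,1]}' 100
python3 - <<'E'
from look import *
for c in ["side","wrist"]: snap(c,c+"6.png")
E
```

```text
clock: 9.45
eef_pos: [0.438, 0.2665, 0.0557]
ee_rot: [0.093, 0.996, -0.0, -0.001]
contact_force: [-0.2, 0.8, -0.7]
width: 0.0599
clock: 10.45
eef_pos: [0.4388, 0.2664, 0.0573]
ee_rot: [0.093, 0.996, 0.0, 0.001]
contact_force: [-1.4, -2.0, 6.8]
width: 0.0322
```

View pics/wrist6.png

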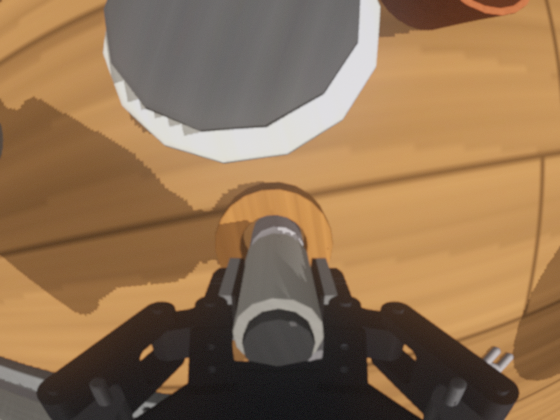

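View pics/side6.png

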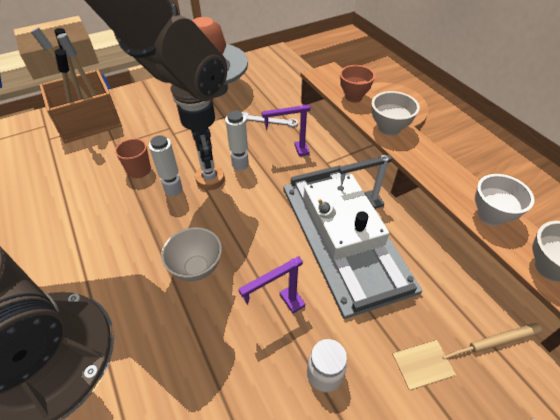

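```bash
python3 -m inch '{"rotation": [[0,0,0],[0,0,0],[0,0,0],[0,0,0],[0,0,0],[0,0,0],[0,0,0],[0,0,0],[0,0,0],[0,0,0]], "xyz": [[0,0,0.5],[0,0,1.2],[0,0,2],[0,0,2.5],[0,0,2.5],[0,0,2.5],[0,0,2.5],[0,0,2],[0,0,1.3],[0,0,0]], "fingers": [1,1,1,1,1,1,1,1,1,1]}' 100
python3 -m inch '{"rotation": [[-0.46,-2.46,0],[-0.46,-2.46,0],[-0.46,-2.46,0],[-0.46,-2.46,0],[-0.46,-2.46,0],[-0.46,-2.46,0],[-0.46,-2.46,0],[-0.46,-2.46,0],[-0.46,-2.46,0],[-0.46,-2.46,0]], "xyz": [[0.8,-2,0],[1.3,-3.3,0],[1.5,-3.7,0],[1.5,-3.7,0],[1.5,-3.7,0],[1.3,-3.3,0],[1.2,-3,0],[0.9,-2.4,0],[0.6,-1.5,0],[0.3,-0.8,0]], "fingers": [1,1,1,1,1,1,1,1,1,1]}' 100
python3 - <<'E'
from look import *
s=observe(); print(s["eef_pos"],s["ee_rot"],s["joint_pos"])
for c in ["scene","side","wrist"]: snap(c,c+"7.png")
E
```

```text
clock: 11.55
eef_pos: [0.4388, 0.2665, 0.2288]
ee_rot: [0.093, 0.996, 0.001, 0.002]
contact_force: [0.2, 0.2, -3.1]
width: 0.032
clock: 12.55
eef_pos: [0.5473, -0.009, 0.2258]
ee_rot: [0.092, 0.972, -0.02, 0.216]
contact_force: [0.9, -0.6, -3.5]
width: 0.032
[ 0.54734518 -0.00903154  0.22581393] [ 0.09160438  0.97187464 -0.02006369  0.21602263] [-0.12492579  0.27166598  2.02477551 -0.06563896  0.40928436 -1.45332759]
```

View pics/scene7.png

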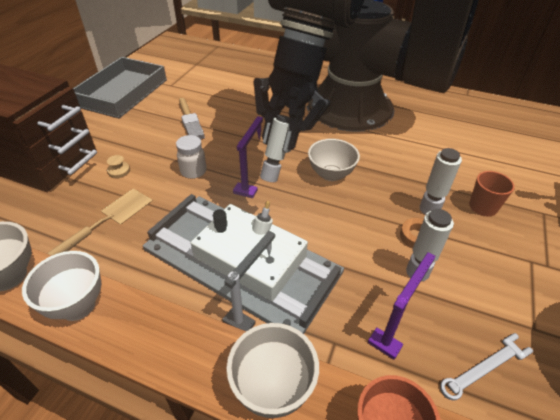

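View pics/side7.png

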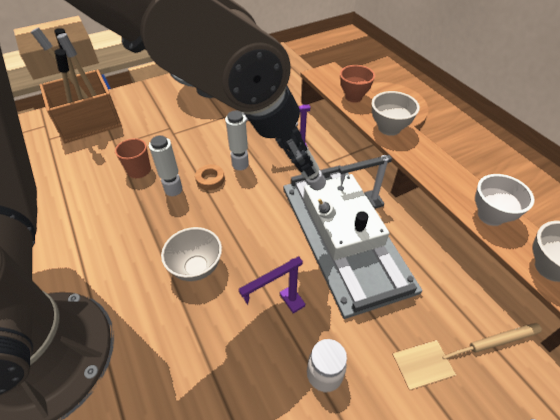

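View pics/wrist7.png

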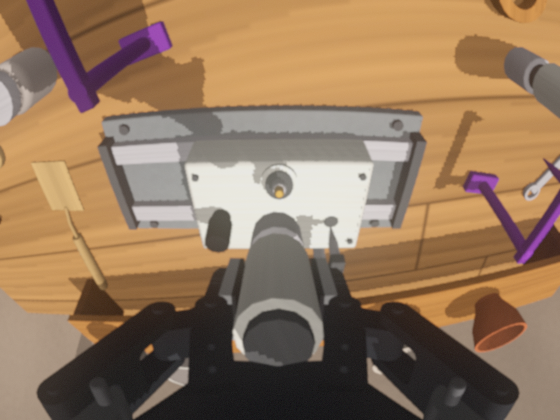

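```bash
python3 - <<'E'
import cv2,numpy as np
im=cv2.imread("pics/scene7.png"); a=cv2.resize(im[110:250,215:305],None,fx=4.2,fy=4.2,interpolation=2)
im=cv2.imread("pics/side7.png"); b=cv2.resize(im[140:230,285:355],None,fx=6,fy=6,interpolation=2)
c=np.zeros((600,800,3),np.uint8); c[:a.shape[0],:a.shape[1]]=a; c[:b.shape[0],378:378+b.shape[1]]=b
cv2.imwrite("pics/c7.png",c); print(a.shape,b.shape)
im=cv2.imread("pics/wrist7.png");cv2.imwrite("pics/w7c.png",cv2.resize(im[140:370,200:370],None,fx=2.6,fy=2.6,interpolation=2))
E
```

```text
(588, 378, 3) (540, 420, 3)
```

View pics/c7.png

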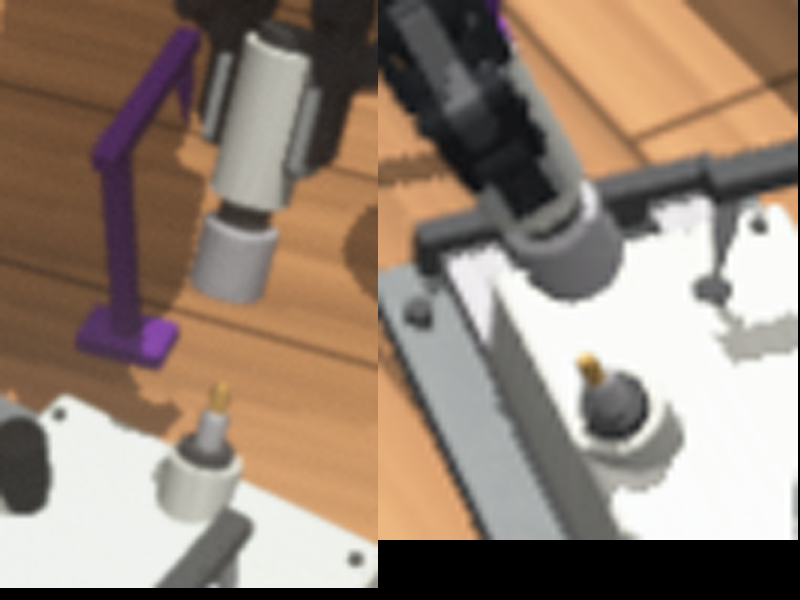

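View pics/w7c.png

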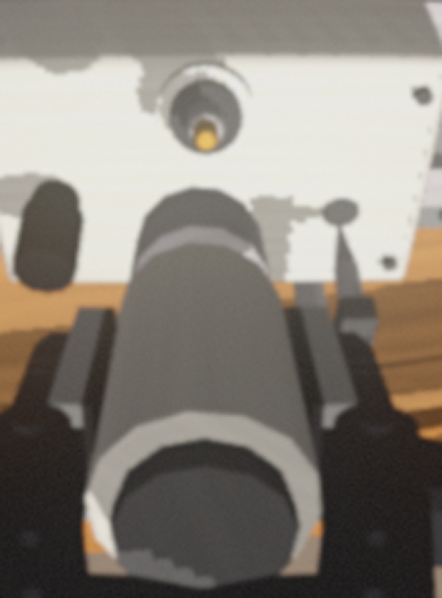

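```bash
cat > over.py <<'E'
from geo import *
import cv2,sys
from scipy.spatial.transform import Rotation as Ro
NO=np.array([0.590,-0.0157,0.0970]); AX=np.array([-.4154,.0785,.906]); SY=np.array([.186,.983,0])
def circ(c,ax,r,n=40):
    u=np.cross(ax,[1,0,0.2]);u/=np.linalg.norm(u);w=np.cross(ax,u);t=np.linspace(0,2*np.pi,n)
    return [c+r*(np.cos(a)*u+np.sin(a)*w) for a in t]
def overlay(im,cam,P,eef,q,dm=(0,0,.0565),no=NO,s=5,tilt=(0,0)):
    R=Ro.from_quat(q).as_matrix(); M=eef+R@np.array(dm); ga=-R@np.array([tilt[0],tilt[1],1.0]); ga/=np.linalg.norm(ga)
    big=cv2.resize(im,None,fx=s,fy=s,interpolation=2)
    def dr(pts,col):
        p=np.array([(proj(cam,x,P)+.5)*s-.5 for x in pts]); cv2.polylines(big,[np.round(p).astype(int)],False,col,1)
    for h,r in [(0,.016),(.03,.016),(.042,.017),(.105,.017)]: dr(circ(M+h*ga,ga,r),(0,0,255))
    dr([M,M+.112*ga],(0,255,255))
    for h,r in [(0,.0125),(.017,.0065),(.03,.004)]: dr(circ(no+h*AX,AX,r),(0,255,0))
    dr([no,no+.1*AX],(255,0,0))
    return big
E
python3 - <<'E'
from over import *
from look import snap
eef=np.array([ 0.54734518,-0.00903154,0.22581393]);q=[ 0.09160438,0.97187464,-0.02006369,0.21602263]
q=np.array(q)/np.linalg.norm(q)
R=Ro.from_quat(q).as_matrix(); print("axis",-R[:,2],"angle to nipple",np.degrees(np.arccos(-R[:,2]@AX/np.linalg.norm(AX))),"tooly",R[:,1])
M=eef+R[:,2]*.0565; d=M-NO; print("mouth",M,"axial",d@AX,"perp",d-AX*(d@AX))
A=[]
for cam,(x0,x1,y0,y1),s in [("scene",(225,305,105,245),4),("side",(285,365,140,240),5)]:
    b=overlay(cv2.imread(f"pics/{cam}7.png"),cam,camera_params(cam),eef,q,s=s); A.append(b[y0*s:y1*s,x0*s:x1*s])
h=max(a.shape[0] for a in A); A=[np.pad(a,((0,h-a.shape[0]),(0,0),(0,0))) for a in A]
cv2.imwrite("pics/o7.png",np.hstack(A))
s=3; b=overlay(cv2.imread("pics/wrist7.png"),"wrist",camera_params("wrist"),eef,q,s=s); cv2.imwrite("pics/ow7.png",b[150*s:350*s,190*s:370*s])
E
```

```text
axis [-0.41621798  0.07857602  0.90586334] angle to nipple 0.04598930173307718 tooly [1.86724369e-01 9.82412172e-01 5.78455179e-04]
mouth [ 0.5708615  -0.01347109  0.17463265] axial 0.07846028617838535 perp [ 0.0134539  -0.00393022  0.00654763]
```

View pics/o7.png

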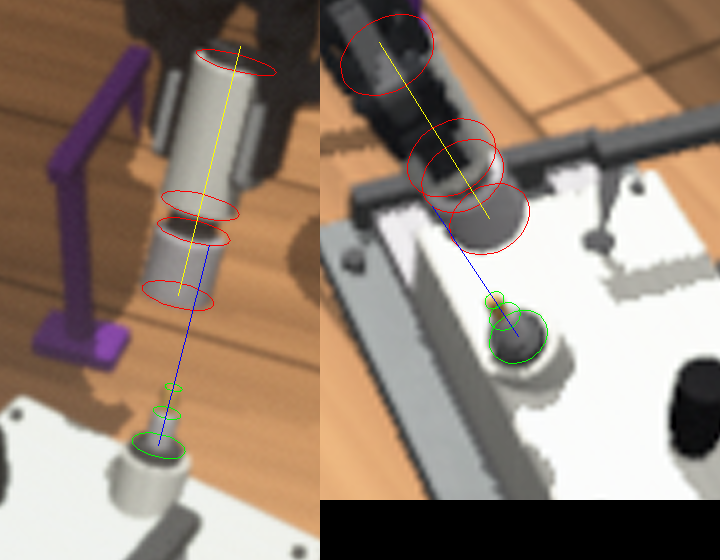

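View pics/ow7.png

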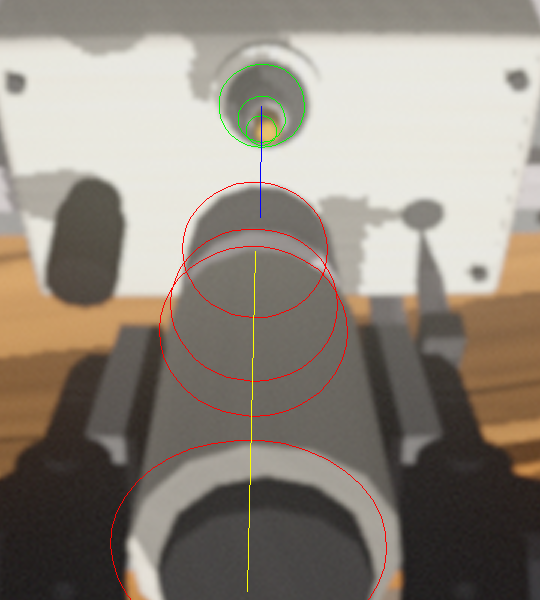

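```bash
python3 -m inch '{"rotation": [[0,0,0],[0,0,0],[0,0,0],[0,0,0],[0,0,0],[0,0,0],[0,0,0],[0,0,0],[0,0,0],[0,0,0]], "xyz": [[0,0.1,-0.5],[0,0,-1],[0,0,-1],[0,0,-0.7],[0,0,-0.5],[0,0,0],[0,0,0],[0,0,0],[0,0,0],[0,0,0]], "fingers": [1,1,1,1,1,1,1,1,1,1]}' 100
cat > chk.py <<'E'
from over import *
from look import snap
import sys
tag=sys.argv[1]; dm=eval(sys.argv[2]) if len(sys.argv)>2 else (0,0,.0565)
s=observe(); eef=np.array(s["eef_pos"]);q=np.array(s["ee_rot"]);q/=np.linalg.norm(q)
np.set_printoptions(precision=4,suppress=True)
R=Ro.from_quat(q).as_matrix(); M=eef+R@np.array(dm); d=M-NO
print(eef,"ang",np.degrees(np.arccos(-R[:,2]@AX/np.linalg.norm(AX))),"axial",d@AX,"perp",d-AX*(d@AX),s["contact_force"],s["width"],s["clock"])
A=[];B=[]
for cam,(x0,x1,y0,y1),k in [("scene",(230,300,110,250),4),("side",(275,375,140,250),5)]:
    P,im=snap(cam,f"{cam}{tag}.png"); im=im[:,:,::-1].copy()
    b=overlay(im,cam,P,eef,q,s=k,dm=dm); A.append(b[y0*k:y1*k,x0*k:x1*k]); B.append(cv2.resize(im,None,fx=k,fy=k,interpolation=2)[y0*k:y1*k,x0*k:x1*k])
for X,n in((A,"o"),(B,"c")):
    h=max(a.shape[0] for a in X); X=[np.pad(a,((0,h-a.shape[0]),(0,0),(0,0))) for a in X]
    cv2.imwrite(f"pics/{n}{tag}.png",np.hstack(X))
P,im=snap("wrist",f"wrist{tag}.png"); k=3; b=overlay(im[:,:,::-1].copy(),"wrist",P,eef,q,s=k,dm=dm); cv2.imwrite(f"pics/ow{tag}.png",b[150*k:350*k,190*k:370*k])
E
python3 chk.py 8
```

```text
clock: 13.7
eef_pos: [0.5476, -0.0067, 0.1896]
ee_rot: [0.091, 0.972, -0.02, 0.216]
contact_force: [0.3, -0.2, -2.6]
width: 0.0319
[ 0.5476 -0.0067  0.1896] ang 0.06745535109051207 axial 0.04575048179408067 perp [ 0.0001  0.001  -0.    ] [ 0.2579 -0.168  -2.6439] 0.031936833511036815 13.7
```

View pics/c8.png

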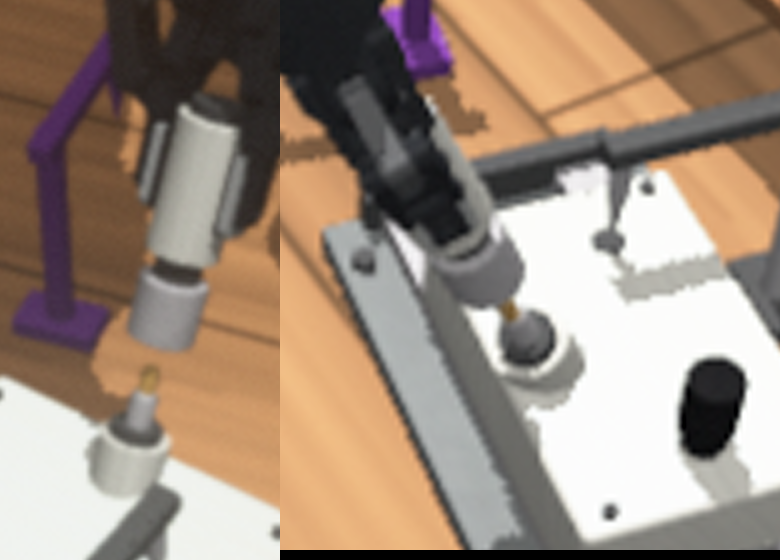

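View pics/o8.png

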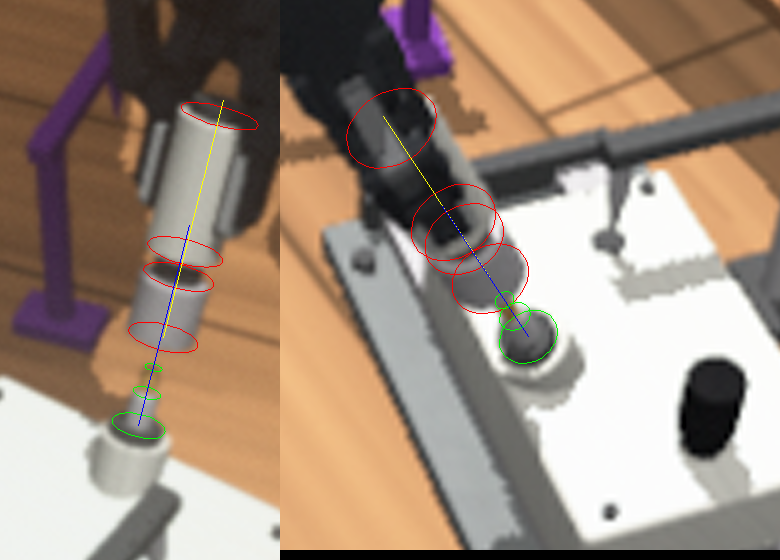

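View pics/ow8.png

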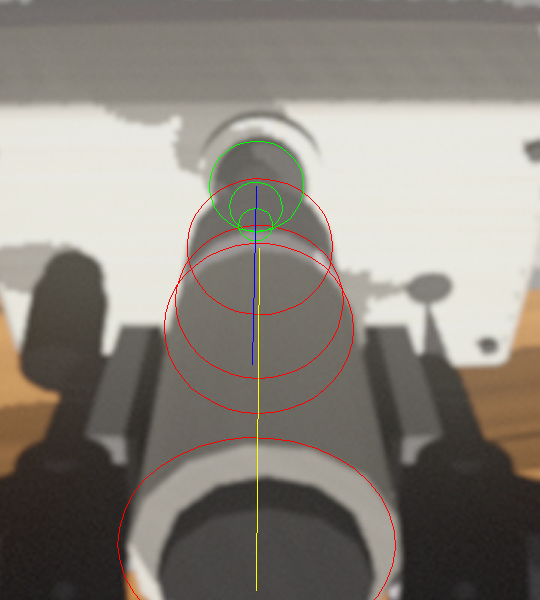

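```bash
python3 - <<'E'
import cv2,numpy as np
def grid(im,x0,x1,y0,y1,k):
    b=cv2.resize(im[y0:y1,x0:x1],None,fx=k,fy=k,interpolation=cv2.INTER_CUBIC)
    for x in range(x0,x1,5):
        cv2.line(b,(int((x-x0+.5)*k),0),(int((x-x0+.5)*k),5 if x%10 else 12),(0,255,0),1)
        if x%10==0: cv2.putText(b,str(x),(int((x-x0+.5)*k)-10,24),0,.4,(0,255,0),1)
    for y in range(y0,y1,5):
        cv2.line(b,(0,int((y-y0+.5)*k)),(5 if y%10 else 12,int((y-y0+.5)*k)),(0,255,0),1)
        if y%10==0: cv2.putText(b,str(y),(14,int((y-y0+.5)*k)+4),0,.4,(0,255,0),1)
    return b
im=cv2.imread("pics/scene8.png"); a=grid(im,248,300,130,202,8); cv2.imwrite("pics/g1.png",a)
b=grid(im,245,290,198,238,10)
im=cv2.imread("pics/side8.png"); cv2.imwrite("pics/g2.png",grid(im,300,340,155,222,9))
cv2.imwrite("pics/g3.png",b)
E
```

```text
(no output)
```

View pics/g1.png

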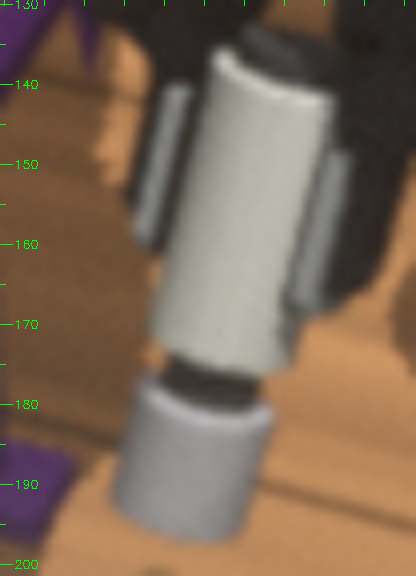

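View pics/g2.png

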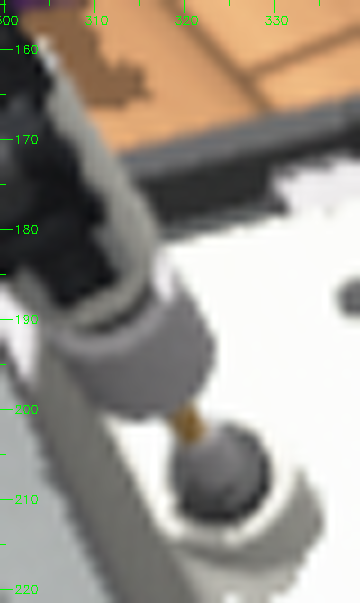

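View pics/g3.png

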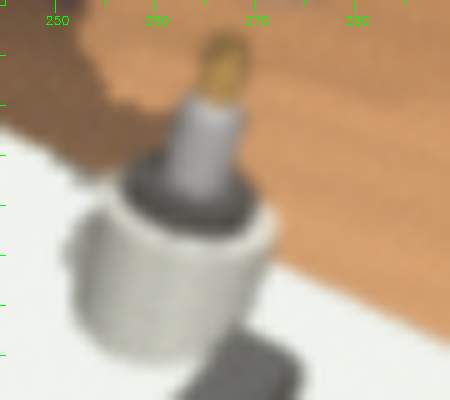

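```bash
cat > fit.py <<'E'
from geo import *
from scipy.optimize import least_squares
from scipy.spatial.transform import Rotation as Ro
np.set_printoptions(precision=4,suppress=True)
AX=np.array([-.4154,.0785,.906]);AX/=np.linalg.norm(AX)
def conv(L,o,k): return [(o[0]+(x+.5)/k-.5,o[1]+(y+.5)/k-.5) for x,y in L]
def dline(o,v,c,a):
    n=np.cross(v,a); return abs((c-o)@n)/np.linalg.norm(n)
def fit(sil,rim,x0,axis=None,prior=None,w=1):
    # sil: (cam,[px],r)  rim: (cam,[px],r,h)
    S=[(ray(c,p),r) for c,L,r in sil for p in L]; Rm=[(ray(c,p),r,h) for c,L,r,h in rim for p in L]
    def ax(t): 
        a=AX+t[0]*np.array([.983,-.186,0])*1.0+t[1]*np.array([.186,.983,0]); return a/np.linalg.norm(a)
    def f(p):
        c=p[:3]; a=ax(p[3:5]); out=[]
        for (o,v),r in S: out.append(dline(o,v,c,a)-r)
        for (o,v),r,h in Rm:
            q=c+h*a; X=o+v*(((q-o)@a)/(v@a)); out.append(np.linalg.norm(X-q)-r)
        return np.r_[np.array(out)*1000, (p[3:5])*(1000 if axis=="fix" else 20)]
    s=least_squares(f,np.r_[x0,0,0],loss="soft_l1"); return s.x[:3],ax(s.x[3:5]),s.x[3:5],f(s.x)
E
cat > m8.py <<'E'
from fit import *
g=((248,130),8); d=((300,155),9); n=((245,198),10)
sc=lambda L:conv(L,*g); sd=lambda L:conv(L,*d); sn=lambda L:conv(L,*n)
gun=fit([("scene",sc([(207,100),(190,175),(172,255),(155,320),(293,335),(332,107)]),.017),
 ("scene",sc([(137,395),(126,440),(113,490),(271,420),(262,455),(250,500)]),.016),
 ("side",sd([(58,60),(85,110),(120,165),(150,215)]),.017),("side",sd([(207,315),(60,350),(75,378)]),.016)],
 [("scene",sc([(120,508),(150,528),(185,541),(215,541),(235,532)]),.016,0),("side",sd([(105,405),(135,417),(165,415),(190,400),(208,370)]),.016,0)],
 [.57,-.012,.14])
nip=fit([("scene",sn([(187,105),(176,140),(168,170),(241,110),(236,140),(232,170)]),.0065),("scene",sn([(204,60),(201,85),(247,55),(240,95)]),.004),
 ("side",sd([(173,425),(204,425)]),.004)],
 [("scene",sn([(122,180),(135,205),(165,227),(205,240),(240,230),(257,200)]),.0125,0),("side",sd([(172,450),(175,490),(190,515),(220,524),(250,505),(270,465),(258,437)]),.0125,0)],
 [.59,-.0157,.097],axis="fix")
for k,r in (("gun",gun),("nip",nip)): print(k,r[0],r[1],np.degrees(r[2]),"res",r[3])
d=gun[0]-nip[0]; print("axial",d@AX,"perp x,y (mm)",1000*d@np.cross([.186,.983,0],AX),1000*d@[.186,.983,0])
s=observe(); R=Ro.from_quat(s["ee_rot"]).as_matrix(); print("mouth in tool",R.T@(gun[0]-s["eef_pos"]), "axis in tool",R.T@gun[1])
E
python3 m8.py
```

```text
gun [ 0.5719 -0.0108  0.1402] [-0.4301  0.0731  0.8998] [-0.9384 -0.4634] res [-0.4324 -0.7244 -1.0698 -0.8478 -2.8971 -7.2066  0.0644  0.0543  0.2125
 -1.8356 -1.7972 -1.8404  0.4236 -0.4762 -0.6006 -1.0356 -1.5046 -0.142
  0.8012 -0.2437  0.5188  1.9764 -0.0975 -2.4771 -0.854  -1.1698 -0.889
 -1.3572 -2.7432 -0.3276 -0.1617]
nip [ 0.5917 -0.0157  0.0936] [-0.4154  0.0785  0.9062] [ 0.0038 -0.0023] res [-1.0502 -0.6597 -0.5782 -2.1355 -1.651  -0.9851  0.4466 -0.1397 -1.075
 -0.4968 -0.4073 -1.7972  1.3516  0.0619  1.336   2.4724 -0.74    1.3528
  4.0873  0.0299 -0.3308 -0.3027 -2.4179 -1.9916 -0.4142  0.0671 -0.0409]
axial 0.050839253558316824 perp x,y (mm) 1.2395482693636772 1.1423139378374674
mouth in tool [-0.0015  0.0004  0.0551] axis in tool [ 0.0142 -0.0071 -0.9999]
```

```bash
python3 -m inch '{"rotation": [[0,0,0],[0,0,0],[0,0,0],[0,0,0],[0,0,0],[0,0,0],[0,0,0],[0,0,0],[0,0,0],[0,0,0]], "xyz": [[-0.07,-0.04,-0.03],[-0.07,-0.04,-0.03],[0.12,-0.02,-0.27],[0.21,-0.04,-0.45],[0.21,-0.04,-0.45],[0.21,-0.04,-0.45],[0.12,-0.02,-0.27],[0,0,0],[0,0,0],[0,0,0]], "fingers": [1,1,1,1,1,1,1,1,1,1]}' 100
python3 chk.py 9 "(-.0005,0,.056)"
```

```text
clock: 14.85
eef_pos: [0.5548, -0.0091, 0.1699]
ee_rot: [0.091, 0.972, -0.02, 0.216]
contact_force: [0.3, -0.1, -2.7]
width: 0.0322
[ 0.5548 -0.0091  0.1699] ang 0.0574482562904263 axial 0.025249557098583997 perp [-0.001   0.0002 -0.0005] [ 0.3173 -0.1348 -2.7423] 0.03221831357897764 14.85
```

View pics/o9.png

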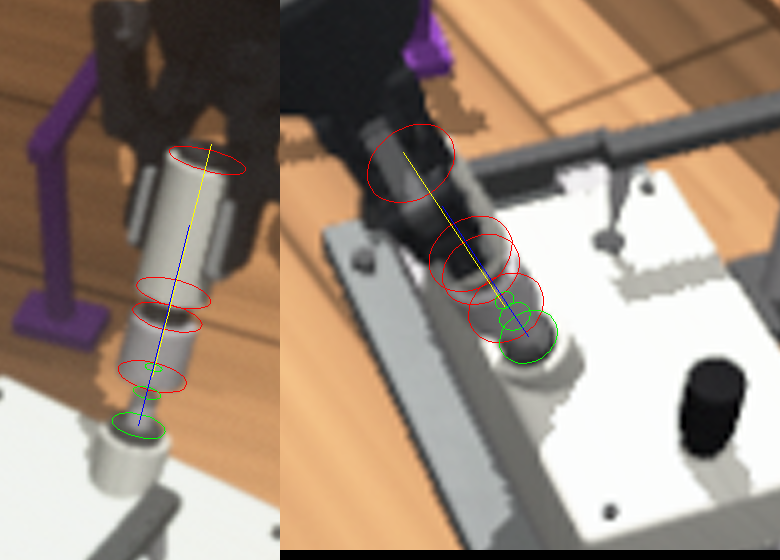

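View pics/c9.png

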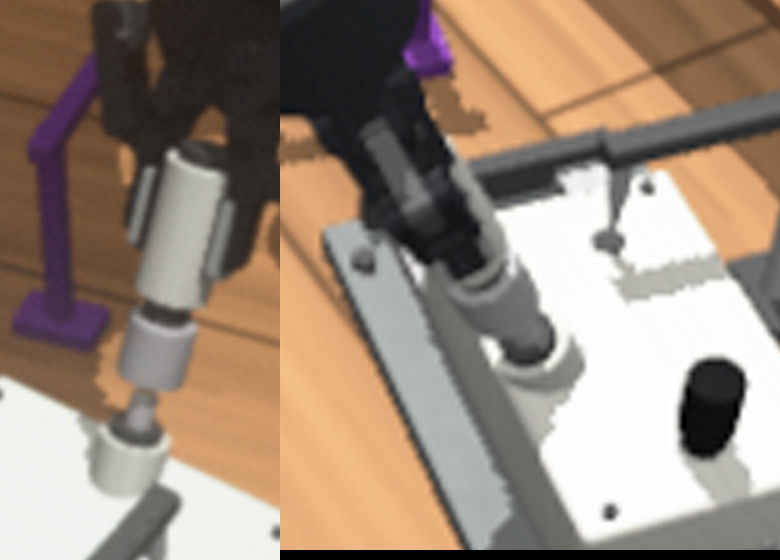

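View pics/ow9.png

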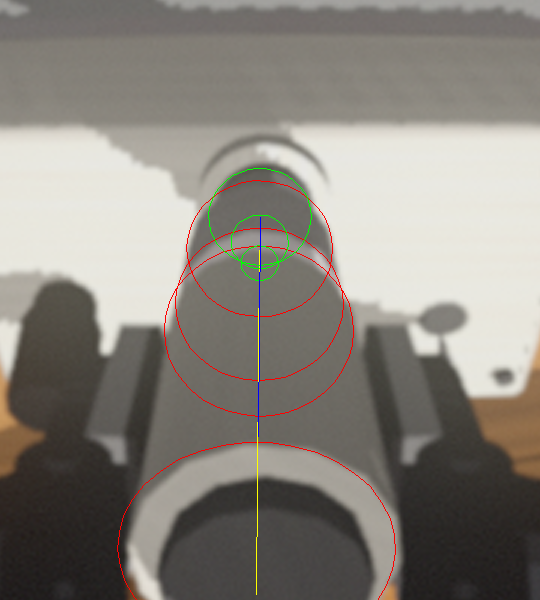

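```bash
python3 - <<'E'
import cv2,numpy as np
exec(open('/dev/stdin').read()) if 0 else None
def grid(im,x0,x1,y0,y1,k):
    b=cv2.resize(im[y0:y1,x0:x1],None,fx=k,fy=k,interpolation=cv2.INTER_CUBIC)
    for x in range(x0,x1,5):
        cv2.line(b,(int((x-x0+.5)*k),0),(int((x-x0+.5)*k),5 if x%10 else 12),(0,255,0),1)
        if x%10==0: cv2.putText(b,str(x),(int((x-x0+.5)*k)-10,24),0,.4,(0,255,0),1)
    for y in range(y0,y1,5):
        cv2.line(b,(0,int((y-y0+.5)*k)),(5 if y%10 else 12,int((y-y0+.5)*k)),(0,255,0),1)
        if y%10==0: cv2.putText(b,str(y),(14,int((y-y0+.5)*k)+4),0,.4,(0,255,0),1)
    return b
a=grid(cv2.imread("pics/scene9.png"),250,290,180,240,10)
b=grid(cv2.imread("pics/side9.png"),300,340,185,225,10)
h=600; b=np.pad(b,((0,200),(0,0),(0,0)))
cv2.imwrite("pics/g9.png",np.hstack([a,b[:,:400]]))
E
```

```text
(no output)
```

View pics/g9.png

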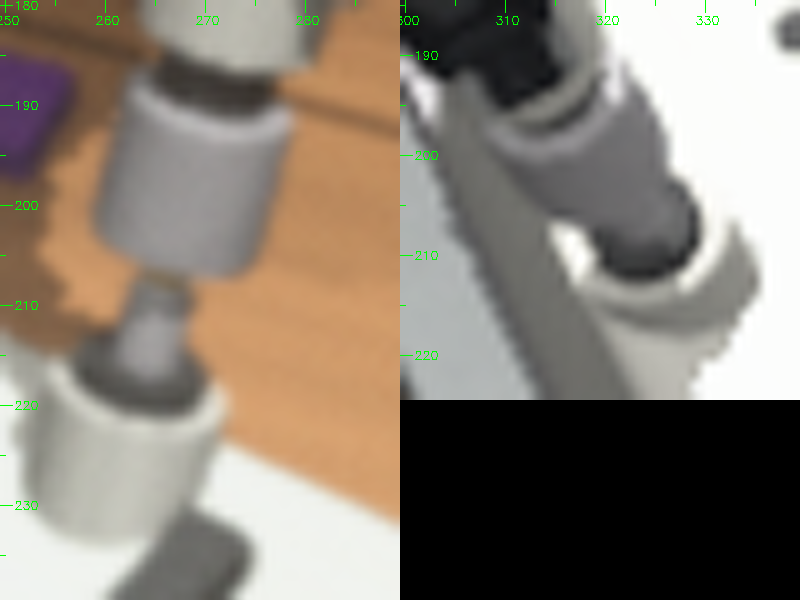

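```bash
cat > joint.py <<'E'
from fit import *
SY=np.array([.186,.983,0]);SY/=np.linalg.norm(SY); XN=np.cross(SY,AX)
R=Ro.from_quat([0.0916,0.9719,-0.0201,0.2160]).as_matrix()
E8=np.array([.5476,-.0067,.1896]);E9=np.array([.5548,-.0091,.1699])
C=lambda o,k:(lambda L:conv(L,o,k))
a8,d8,n8,a9,d9=C((248,130),8),C((300,155),9),C((245,198),10),C((250,180),10),C((300,185),10)
G=[] # gun sil: E,ray,r ; 
def add(L,E,cam,pts,r): L+= [(E,ray(cam,p),r) for p in pts]
add(G,E8,"scene",a8([(207,100),(190,175),(172,255),(155,320)]),.017)
add(G,E8,"scene",a8([(137,395),(126,440),(113,490),(271,420),(262,455),(250,500)]),.016)
add(G,E8,"side",d8([(58,60),(85,110),(120,165),(150,215)]),.017); add(G,E8,"side",d8([(207,315),(60,350),(75,378)]),.016)
add(G,E9,"scene",a9([(127,100),(112,160),(97,215),(290,125),(272,190),(253,255)]),.016)
add(G,E9,"side",d9([(95,135),(120,175),(150,215),(238,85),(255,115),(267,150)]),.016)
M=[]
add(M,E8,"scene",a8([(120,508),(150,528),(185,541),(215,541),(235,532)]),.016);add(M,E8,"side",d8([(105,405),(135,417),(165,415),(190,400),(208,370)]),.016)
add(M,E9,"scene",a9([(105,240),(130,258),(165,273),(200,279),(235,274)]),.016)
N=[]
add(N,0,"scene",n8([(187,105),(176,140),(168,170),(241,110),(236,140),(232,170)]),.0065);add(N,0,"scene",n8([(204,60),(201,85),(247,55),(240,95)]),.004)
add(N,0,"side",d8([(173,425),(204,425)]),.004)
add(N,0,"scene",a9([(130,295),(124,320),(118,348),(193,297),(190,320),(187,350)]),.0065); add(N,0,"scene",a9([(147,278),(191,278)]),.004)
D=[]
add(D,0,"scene",n8([(122,180),(135,205),(165,227),(205,240),(240,230),(257,200)]),.0125);add(D,0,"side",d8([(175,490),(190,515),(220,524),(250,505),(270,465)]),.0125)
add(D,0,"scene",a9([(72,375),(95,398),(130,412),(165,417),(195,405),(208,380)]),.0125);add(D,0,"side",d9([(188,240),(200,260),(220,275),(245,280),(275,267),(295,240)]),.0125)
def f(p):
    m=p[:3];ga=R@(np.array([p[3],p[4],-1.]));ga/=np.linalg.norm(ga);n=p[5:8];h=p[8];o=[]
    for E,(q,v),r in G: o.append(dline(q,v,E+R@m,ga)-r)
    for E,(q,v),r in M:
        c=E+R@m;X=q+v*(((c-q)@ga)/(v@ga));o.append(np.linalg.norm(X-c)-r)
    for E,(q,v),r in N: o.append(dline(q,v,n,AX)-r)
    for E,(q,v),r in D:
        c=n+h*AX;X=q+v*(((c-q)@AX)/(v@AX));o.append(np.linalg.norm(X-c)-r)
    return np.r_[np.array(o)*1000,p[3]*20,p[4]*40,(h+.003)*300,(n[2]-.0975)*300,(m[2]-.0565)*300]
s=least_squares(f,[0,0,.0565,0,0,.59,-.0157,.097,-.003],loss="soft_l1");p=s.x
print("mouth in tool",p[:3],"tilt deg",np.degrees(p[3:5]),"nip",p[5:8],"h",p[8],"rms",np.sqrt(np.mean(s.fun**2)))
for E in (E8,E9):
    d=E+R@p[:3]-p[5:8];print("axial",d@AX*1000,"x",d@XN*1000,"y",d@SY*1000)
r=s.fun;i=0
for n,L in (("G",G),("M",M),("N",N),("D",D)): print(n,np.round(r[i:i+len(L)],1)); i+=len(L)
E
python3 joint.py
```

```text
mouth in tool [-0.0011 -0.0001  0.0554] tilt deg [0.5201 0.479 ] nip [ 0.5906 -0.0153  0.0969] h -0.003506396566970437 rms 1.271134515821014
axial 47.099333825110136 x 0.5982646028485107 y 0.3940600928317441
axial 26.067177962254366 x -0.9165603997784059 y -0.6254888565310488
G [ 0.3 -0.2 -0.7 -0.7 -0.  -0.1 -0.1 -1.8 -1.6 -1.5  0.2 -0.6 -0.7 -1.
 -1.2 -0.3  0.5 -0.5 -0.6 -0.5 -1.9 -2.  -2.1 -1.4 -0.9 -1.1 -1.8 -2.2
 -4. ]
M [-0.6 -0.   1.3 -0.6 -2.3 -1.3 -1.8 -1.5 -1.9 -3.   0.   0.5  1.1  0.6
 -1.2]
N [-1.  -0.6 -0.6 -2.2 -1.7 -1.   0.5 -0.1 -1.1 -0.5 -0.  -2.2 -0.2 -0.3
 -0.5 -1.5 -1.  -0.1  0.  -0.2]
D [ 1.4 -0.2  0.9  2.  -1.   1.6  0.3  0.1  0.  -2.3 -2.3  1.1  1.1  0.8
  0.4 -1.6  1.8  1.7  0.2 -0.4 -0.5 -1.5 -2.5]
```

```bash
python3 -m inch '{"rotation": [[0,0,0],[0,0,0],[0,0,0],[0,0,0],[0,0,0],[0,0,0],[0,0,0],[0,0,0],[0,0,0],[0,0,0]], "xyz": [[0.05,0.02,0.02],[0.04,0.02,0.02],[0.1,-0.02,-0.22],[0.1,-0.02,-0.22],[0.1,-0.02,-0.22],[0.1,-0.02,-0.22],[0.1,-0.02,-0.22],[0,0,0],[0,0,0],[0,0,0]], "fingers": [1,1,1,1,1,1,1,1,1,1]}' 110
python3 chk.py 10 "(-.0011,0,.0555)"
```

```text
clock: 16.0
eef_pos: [0.5607, -0.0097, 0.1593]
ee_rot: [0.091, 0.972, -0.02, 0.216]
contact_force: [-0.5, 0.2, -3.8]
width: 0.0318
[ 0.5607 -0.0097  0.1593] ang 0.05502021766111233 axial 0.01359422950075885 perp [0.0004 0.0005 0.0002] [-0.4869  0.1869 -3.7586] 0.03183745510870078 16.0
```

View pics/c10.png

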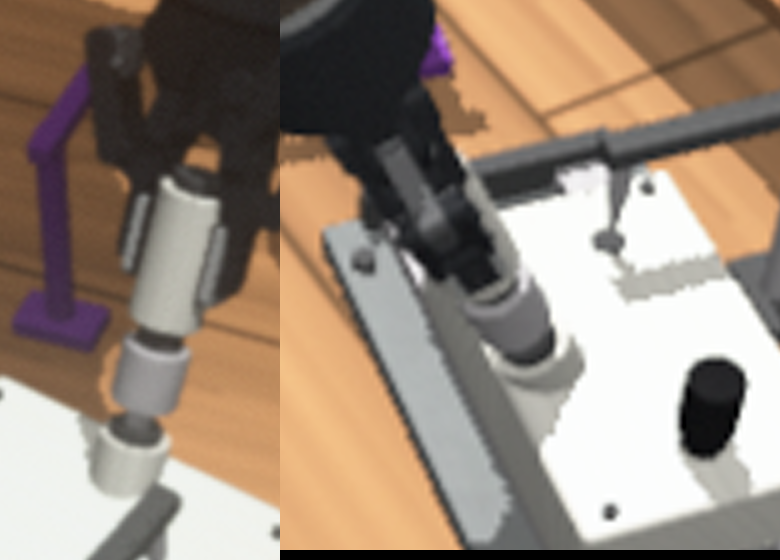

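```bash
python3 -m inch '{"rotation": [[0,0,0],[0,0,0],[0,0,0],[0,0,0],[0,0,0],[0,0,0],[0,0,0],[0,0,0],[0,0,0],[0,0,0]], "xyz": [[0.04,-0.01,-0.09],[0.04,-0.01,-0.09],[0.04,-0.01,-0.09],[0.04,-0.01,-0.09],[0.04,0,-0.09],[0.04,-0.01,-0.09],[0.04,-0.01,-0.09],[0,0,0],[0,0,0],[0,0,0]], "fingers": [1,1,1,1,1,1,1,1,1,1]}' 110
python3 chk.py 11 "(-.0011,0,.0555)"
```

```text
clock: 17.15
eef_pos: [0.5635, -0.0102, 0.1535]
ee_rot: [0.091, 0.972, -0.02, 0.216]
contact_force: [-5.6, 1.2, 7.0]
width: 0.0321
[ 0.5635 -0.0102  0.1535] ang 0.08062191601614693 axial 0.007151314120393069 perp [0.0005 0.0004 0.0002] [-5.5775  1.1741  6.9937] 0.032065610871770116 17.15
```

```bash
python3 -m inch '{"rotation": [[0,0,0],[0,0,0],[0,0,0],[0,0,0],[0,0,0],[0,0,0],[0,0,0],[0,0,0],[0,0,0],[0,0,0]], "xyz": [[0.04,-0.01,-0.09],[0.04,-0.01,-0.09],[0.04,-0.01,-0.09],[0.04,0,-0.09],[0.04,-0.01,-0.09],[0.04,-0.01,-0.09],[0,0,0],[0,0,0],[0,0,0],[0,0,0]], "fingers": [1,1,1,1,1,1,1,1,1,1]}' 110
python3 chk.py 12 "(-.0011,0,.0555)"
```

```text
clock: 18.3
eef_pos: [0.5657, -0.0107, 0.1488]
ee_rot: [0.091, 0.972, -0.02, 0.217]
contact_force: [-12.8, 2.1, 17.1]
width: 0.0321
[ 0.5657 -0.0107  0.1488] ang 0.1148377087228002 axial 0.0019022532712498121 perp [0.0006 0.0004 0.0003] [-12.8183   2.0716  17.0934] 0.03205496029562593 18.3
```

View pics/c12.png

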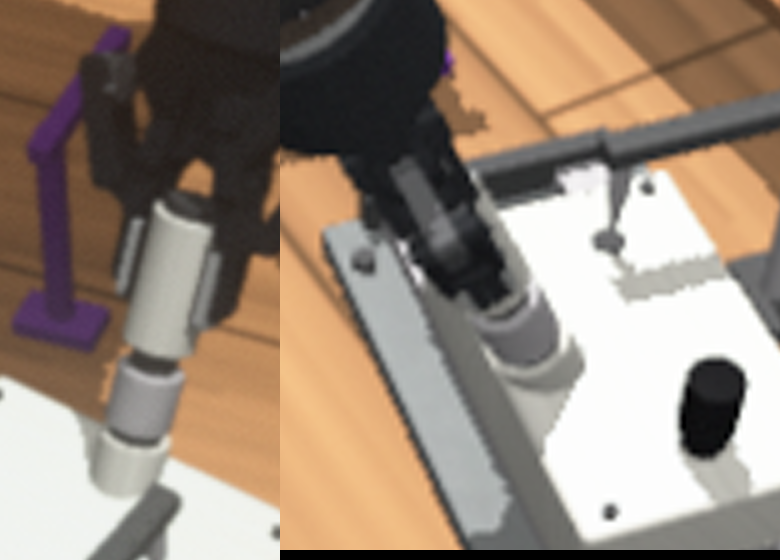

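```bash
python3 - <<'E'
import cv2,numpy as np
a=cv2.resize(cv2.imread("pics/scene12.png")[180:240,245:295],None,fx=8,fy=8,interpolation=cv2.INTER_CUBIC)
b=cv2.resize(cv2.imread("pics/side12.png")[180:230,300:345],None,fx=8,fy=8,interpolation=cv2.INTER_CUBIC)
b=np.pad(b,((0,80),(0,0),(0,0))); cv2.imwrite("pics/g12.png",np.hstack([a,b]))
E
```

```text
(no output)
```

View pics/g12.png

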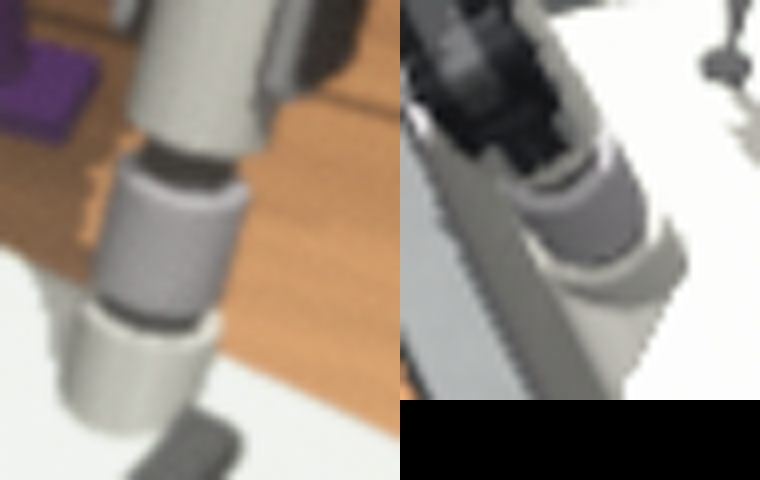

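View pics/o12.png

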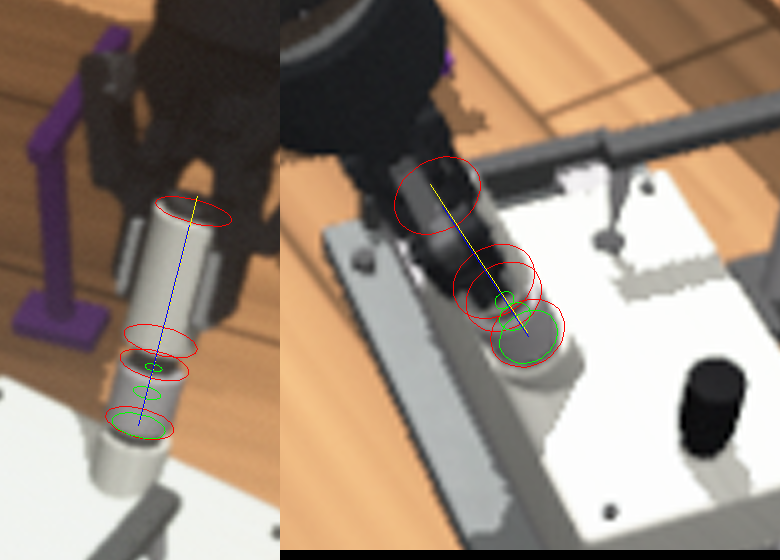

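View pics/ow12.png

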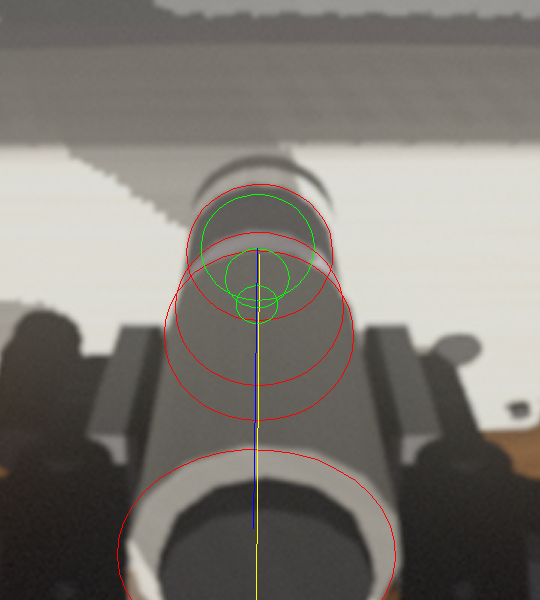

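```bash
python3 -m inch '{"rotation": [[0,0,0],[0,0,0],[0,0,0],[0,0,0],[0,0,0],[0,0,0],[0,0,0],[0,0,0],[0,0,0],[0,0,0]], "xyz": [[0.02,0,-0.05],[0.01,0,-0.02],[0,0,0],[0,0,0],[0,0,0],[0,0,0],[0,0,0],[0,0,0],[0,0,0],[0,0,0]], "fingers": [1,1,1,1,1,1,1,1,1,1]}' 110
python3 - <<'E'
from workcell import *
s=observe();print(s["eef_pos"],s["contact_force"],s["moment"],s["width"])
E
```

```text
clock: 19.45
eef_pos: [0.5658, -0.0107, 0.1487]
ee_rot: [0.091, 0.972, -0.02, 0.217]
contact_force: [-18.6, 1.8, 27.3]
width: 0.032
[ 0.5658131  -0.0106828   0.14867999] [-18.58016458   1.76767697  27.26085911] [ 0.02037301  1.19760876 -0.09716723] 0.03196682806555008
```

```bash
python3 -m inch '{"rotation": [[0,0,0],[0,0,0],[0,0,0],[0,0,0],[0,0,0],[0,0,0],[0,0,0],[0,0,0],[0,0,0],[0,0,0]], "xyz": [[-0.01,0,0.02],[0,0,0],[0,0,0],[0,0,0],[0,0,0],[0,0,0],[0,0,0],[0,0,0],[0,0,0],[0,0,0]], "fingers": [1,1,1,1,1,1,1,1,1,1]}' 110
python3 chk.py 13 "(-.0011,0,.0555)"
python3 - <<'E'
import cv2
cv2.imwrite("pics/m13.png",cv2.resize(cv2.imread("pics/side13.png")[165:235,300:380],None,fx=8,fy=8,interpolation=2))
E
```

```text
clock: 20.45
eef_pos: [0.5658, -0.0107, 0.1487]
ee_rot: [0.091, 0.972, -0.02, 0.217]
contact_force: [-15.6, 1.1, 24.6]
width: 0.0325
[ 0.5658 -0.0107  0.1487] ang 0.13459254952463615 axial 0.001797956099734012 perp [0.0007 0.0004 0.0003] [-15.5999   1.1481  24.5994] 0.032477515496274985 20.45
```

View pics/m13.png

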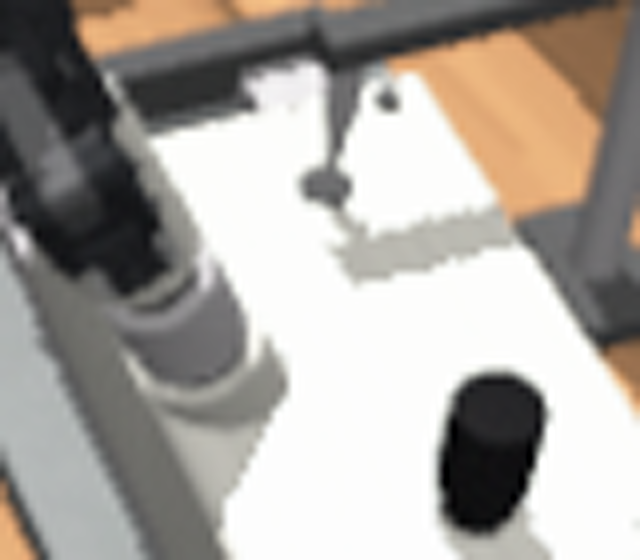

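View pics/scene13.png

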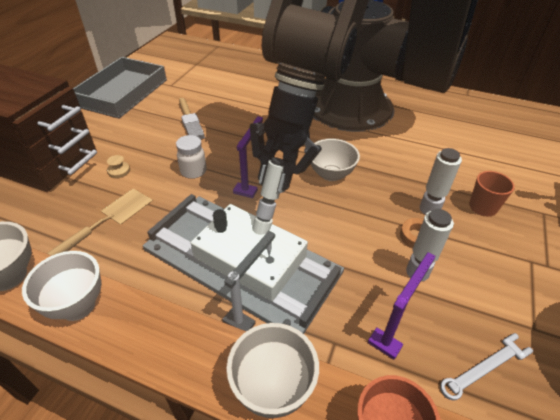

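```bash
python3 - <<'E'
from workcell import *
print(finish_job()); s=observe(); print(s["clock"],s["eef_pos"],s["contact_force"],s["width"])
E
```

```text
the job is handed in; nothing more can be done
None
the job is handed in; nothing more can be done
```

The carriage mark is under the pointer and the grease gun is pressed against the nipple, still gripped, and the job is handed in at about 20.5 s. No verdict was reported.

**Carriage:** I slid it about 77 mm by the knob and let go. The side view puts the mark about 1.3 mm past the pointer tip. In the scene view the tip is hard to make out, so that check is looser, at roughly 1–4.5 mm. The mark had not moved in the last side picture, taken with the gun pressed home.

**Gun:** I took the smallest gun out of its ring, tilted it 25° and lowered it along the nipple axis. At the end:
- **Force:** about 30 N pushed back along the axis, well over the 14 N snap.
- **Rigid stop:** pushing 0.7 mm further moved the tool only 0.1 mm and raised the force by about 11 N. Backing off 0.2 mm left it in place.
- **Grip:** the opening was 32 mm, the grip was set to 110 N, and I saw no slip.

**Doubtful checks:**
- **Coupler home:** I could not read the pin directly or see the snap. That it is fully home is inferred from the rigid stop and the pictures. The camera model still put the mouth 1.8 mm above the shoulder, which is within its roughly 2 mm error.
- **Alignment:** sideways fits differed by 1–2 mm between views. The last estimate was under 1 mm off the axis, with the gun tilted about 1°. A side force of about 4 N suggests the bore lightly touches the stem.

The jar and the purple look-alikes looked undisturbed in the last scene picture.

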